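Prop the jam chest's lid on its stay and set the jar out

ROBOT

A 7-joint arm with a two-finger parallel gripper is mounted at the origin on a cart in front of the work surface, level with it; the furniture and walls round the work are solid. World frame = base frame: x ahead of the robot, y to its left, z up, the work surface at z = 0. Lengths are in mm, angles in rad, forces in N, time in s.
With the tool pointing down it reaches from about 400 to 875 mm from the base axis. Payload 4.4 kg.
Tool frame: the origin (TCP) lies on the centre line of the jaws, within the pads' length; the fingertips stand 8 mm ahead of it and the grasp point (between the pads) lies 11 mm behind it; x points along the fingers, z is the direction in which the jaws open and shut, and the axes are right-handed (so a half turn about x gives the same grasp; the last joint's range is limited). The gripper opens to 85 mm and grips with 20 to 120 N. Pads are 22 mm wide; open, the fingers measure 114 mm over their backs; the gripper's body (76 mm by 85 mm) begins 54 mm behind the grasp point. The pads swing forward as they close: fully open they stand 13 mm farther back than shut.
Start: joints at [1.039, 0.628, 0.038, 1.517, -0.027, 0.996, -0.02], TCP at [291.967, -580.752, 239.313] pointing down, gripper open.
Joint ranges: [-3.06, 3.06], [-0.37, 2.12], [-1.25, 1.32], [0.18, 2.47], [-1.1, 4.24], [0.23, 1.98], [-2.94, 2.94]. Speed limits (rad/s): [2.57, 2.57, 3.14, 3.14, 3.14, 3.14, 3.14].

INTERFACE

Orientations are given as [roll, pitch, yaw] about the fixed x, y, z axes, in that order (R = Rz(yaw) Ry(pitch) Rx(roll)).
In Python, from cell import ctrl, get_image, camera_params gives the robot as it stands. The module is installed in compiled form; this text tells all that it offers.
- The arm moves only by the shell command python3 -m handwheel 'ROWS'. ROWS is text: rows parted by semicolons, each of 7 numbers parted by spaces: the opening, from -1 (shut) to 1 (fully open), then the shift along the tool's x, y, z in mm, then the turn, a rotation vector about the tool's x, y, z in rad. In form: grip x y z wx wy wz; .... A call has 1 to 10 rows; each row shifts and turns the pose as measured when the row begins, along the tool's axes as they then stand; what a row does not reach is not made up. A row lasts 1/10 s, in which the tool goes at most 50 mm and 8.59 degrees, less where a joint would pass 70% of its speed; a pose out of reach is approached as far as the arm can. A call with a gripper value outside its range is refused whole. The fingers move at their own pace and stop on an object; the grip force is fixed at half the most. Time passes only in rows, so rows that do not move let the fingers close. It gives the time, the measured TCP pose, the force and the opening at its end, in the units of the state.
- ctrl.read_state(): the state, without advancing time (a new reading comes with each control period).
- get_image(name): name is "scene" or "top" or "wrist"; returns the picture (420x560x3 uint8, blue, green, red); there is no depth.
- camera_params(name): a dict with "fx", "fy", "cx", "cy" (pixels), "eye" and "orientation" of the camera in the world. Camera axes: x right, y up, looking along -z (the intrinsics and any distortion apply to the point x, -y, -z); pixel columns grow to the right and rows downward; lengths in mm; the calibration is good to about 2 mm. A picture is of the moment at which its call begins: read the wrist's pose just before it. camera_params takes no time and is no camera call; for the wrist camera it gives the pose at the moment of the call.
- ctrl.finish_job(): hands the job in, once; it reports no verdict.
The state is a dict: "clock": time; "qpos": joint angles; "qd": joint speeds; "tau": joint torques, N m; "eef_pos": TCP position; "tool_rot": TCP orientation; "force": force on the tool from outside, world axes, zero at the start; "torque": the same for the moment, N m; "width": finger opening in mm.
Only numpy, scipy, OpenCV 4.12 (cv2) and the standard library are available. Lean on these libraries where they do the work, as an engineer would, in place of code of your own. Each camera call takes 0.05 s, during which the arm holds its last target.

TASK

Open the slant-top jam chest: lift its lid until the steel stay hanging on the lid's right edge drops over the catch on the chest's side, then ease the lid back down so that it rests on the stay by itself, never letting it drop. Then reach in under the propped lid, take out the jar and set it down gently, upright, on the wooden tray. Leave the lid propped, and leave the price stand, card reader and order pad where they are.

Things in the scene. Friction and masses are not known exactly. Their poses are not given: they have to be found in the camera images.
- chest: Fixed wooden slant-top chest, 170 mm deep (x), 266 mm wide (y), walls 8 mm, floor 6 mm; 75 mm high in front (-x side), 130 mm at the back, so the shut lid slopes down to the front by 0.31 rad. Origin: centre of its underside, on the counter; x points to its back, away from the robot, z up.
- catch (a point): Middle of the catch's steel ledge, on the chest's right (-y) outer wall near the back, 102 mm above the counter; a 5 mm high lip at its front keeps the stay's foot on it.
- lid_hinge (a point): Middle of the lid's hinge line, along the top of the chest's back wall (85 mm behind the chest's origin, 130 mm up); the line runs along the chest's y. Axes as the chest's.
- lid (a joint): Lid angle (rad): 0 shut, grows as it opens, stops at 1.53. About 0.5 kg; falls shut unless held or propped. At about 1.35 to 1.40 the stay clears the catch's lip and drops over it by its own weight within 0.5 s; lowered from there the lid comes to rest on the stay at about 1.30 (57 deg above level). Lowered earlier, it goes all the way shut.
- lid_pull (a point): Centre of the dark wooden barrel pull at the middle of the lid's front edge: 24 mm thick, 34 mm long along the chest's y, flat ends: pinched by its ends it can turn between the fingers. About 70 mm up when shut. At lid angle q it lies 213 mm from the hinge line, toward the chest's front, (q - 0.28) rad above level. Lid 280 mm wide, 12 mm thick.
- stay: Flat steel bar 8 mm wide and 85 mm long with a round foot, hanging freely from a pivot on the lid's right (-y) edge 70 mm from the hinge line. Origin at its pivot; it hangs along its -z.
- jar_mid (a point): Centre, half-way up, of the jam jar: 62 mm diameter, 85 mm tall, about 0.35 kg, upright on the chest's floor, 50 to 70 mm in front of the hinge line. z: its axis. Under the propped lid a gripper cannot come straight down: it must lean toward the chest's front, about 30 deg from vertical, along the lid.
- tray: Loose dark wooden tray 150 mm (its x) by 225 mm (its y), rim 18 mm high, inner floor about 8 mm above the counter. Origin: centre of its underside.
- price_stand: Bystander: bent black price stand, 47 x 88 x 58 mm, loose. Origin at the centre of its underside.
- card_reader: Bystander: white square card reader, 68 x 68 x 14 mm, loose. Origin at the centre of its underside.
- order_pad: Bystander: black order pad, 120 x 90 x 16 mm, loose. Origin at the centre of its underside.

How it is judged (in metres and radians):
On the way, in this order (a step that is already met when the one before it is completed fails the run):
1. the lid rests on the stay, which stands on the catch, and the hand is off the pull (value of joint lid between 1.25 and 1.36 rad and contact force between stay and chest above 1 N and distance between the grasp point and lid_pull above 0.04 m), for 0.3 s.
2. the jar is lifted clear of the chest with the lid still propped (value of joint lid above 1.25 rad and z of jar_mid in the frame of chest above 0.12 m and contact force between jar and chest below 0.1 N), for 0.05 s.
At the end, for the whole second after the job is handed in: The lid rests on the stay (joint 1.25 to 1.36) with the stay standing on the chest's catch, and the jar stands at rest on the tray's floor, upright within 0.15 rad, its centre within 50 mm of the tray's middle across and 85 mm along it (value of joint lid between 1.25 and 1.36 rad and contact force between stay and chest above 1 N and x of jar_mid in the frame of tray between -0.05 and 0.05 m and y of jar_mid in the frame of tray between -0.085 and 0.085 m and z of jar_mid in the frame of tray between 0.04 and 0.06 m and angle between jar_mid's own z axis and vertical below 0.15 rad and linear speed of tray below 0.02 m/s and contact force between jar and tray above 1 N); the robot touches nothing.
It fails at once if the lid is dropped (it falls faster than 3 rad/s) (velocity of joint lid below -3 rad/s).
It fails at once if the jar is dropped or banged on the tray (over 50 N) (contact force between jar and tray above 50 N).
It fails at once if the price stand, card reader or order pad is pushed more than 30 mm (distance of any of price_stand, card_reader, order_pad from where it was at the start of the episode above 0.03 m).
It also fails if it takes over 62 s, if anything falls off the work surface, if the arm or the gripper's body presses on something with over 40 N, if the wrist force passes 120 N, or if a joint passes its speed limit or range.

## Working session

There is one attempt and no reset: what is moved stays moved. The work goes in short steps, Python scripts to look and compute and a shell command to move; the robot and the scene stay as the last step left them, time stands still between calls to the robot, and variables do not carry over. Pictures are saved under pics/ and viewed, and the job is handed in when it is done.

```bash
mkdir -p pics; python3 - <<'E'
from cell import ctrl,get_image,camera_params
import cv2
print(ctrl.read_state())
for n in("scene","top"):
    print(n,camera_params(n)); cv2.imwrite(f"pics/{n}0.png",get_image(n))
E
```

```text
{'clock': 0.0, 'qpos': array([ 1.03920132,  0.6293352 ,  0.03845087,  1.51838616, -0.02703018,
        0.99634103, -0.02003712]), 'qd': array([ 4.25778983e-05, -8.55340227e-04,  3.76466446e-04,  9.52650881e-04,
       -1.02693787e-03, -9.10417549e-04, -6.80122738e-04]), 'tau': array([ 8.55784292e-04, -5.63401258e+01,  1.22627757e+00, -1.93448031e+01,
        1.09452812e-02,  1.03382368e-02, -1.60488327e-05]), 'eef_pos': array([ 291.68047473, -580.17156727,  238.39053401]), 'tool_rot': array([-3.13855582,  1.56884459,  2.039567  ]), 'force': array([0.1258141 , 0.31702421, 0.15740086]), 'torque': array([-8.19940364e-05,  6.61957907e-03,  3.80950150e-02]), 'width': 85.66731141829835}
scene {'fx': 382.9610138881913, 'fy': 382.9610138881913, 'cx': 280.02950436789143, 'cy': 208.57127808750934, 'eye': array([129.28581951, 557.44007278, 819.13904696]), 'orientation': array([ 0.79170766, -0.02117159, -2.53066122])}
top {'fx': 462.99070811211715, 'fy': 462.99070811211715, 'cx': 276.98862797084007, 'cy': 216.72591214440277, 'eye': array([ 360.78717688,  -53.65416122, 1340.27680915]), 'orientation': array([ 0.13248011,  0.01121381, -1.58582358])}
```

View pics/scene0.png

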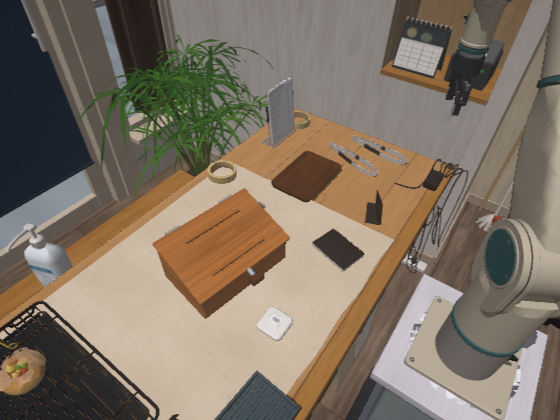

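View pics/top0.png

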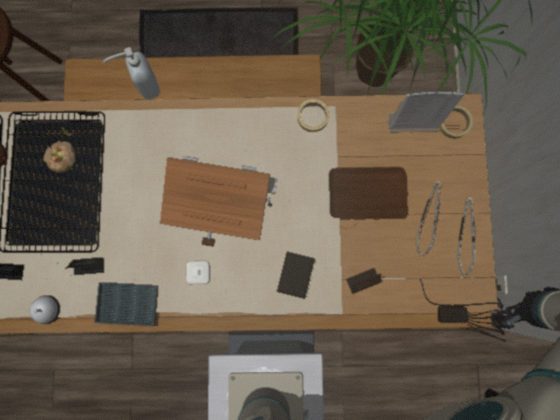

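The top view shows the chest near (215,198) with its pull at (208,241) and the stay and catch at (271,192). The tray is at (368,193), the card reader at (198,272), the pad at (296,275) and the price stand at about (365,281). I'll enlarge it to pick corners.

```bash
python3 - <<'E'
import cv2
im=cv2.imread("pics/top0.png")
cv2.imwrite("pics/t1.png",cv2.resize(im[145:265,145:295],None,fx=5,fy=5,interpolation=cv2.INTER_CUBIC))
cv2.imwrite("pics/t2.png",cv2.resize(im[155:310,270:420],None,fx=3.8,fy=3.8,interpolation=cv2.INTER_CUBIC))
im=cv2.imread("pics/scene0.png")
cv2.imwrite("pics/s1.png",cv2.resize(im[180:330,140:300],None,fx=4,fy=4,interpolation=cv2.INTER_CUBIC))
E
```

```text
(no output)
```

View pics/t1.png

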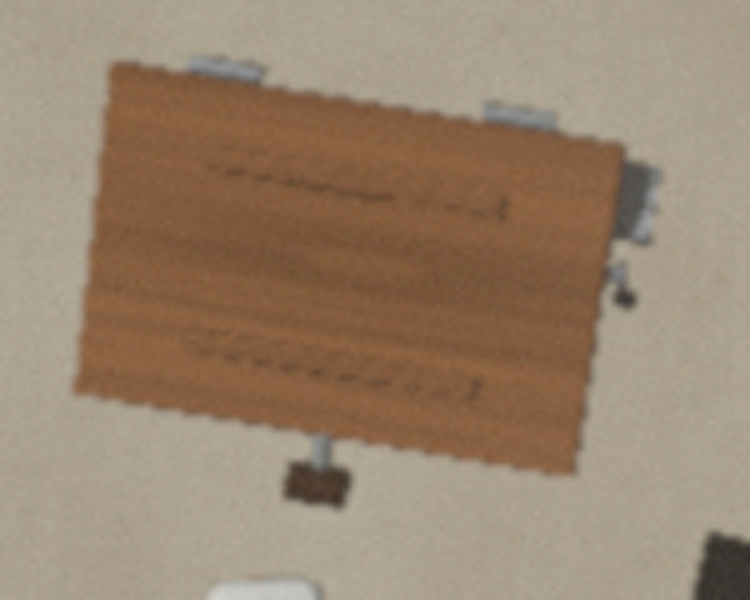

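View pics/t2.png

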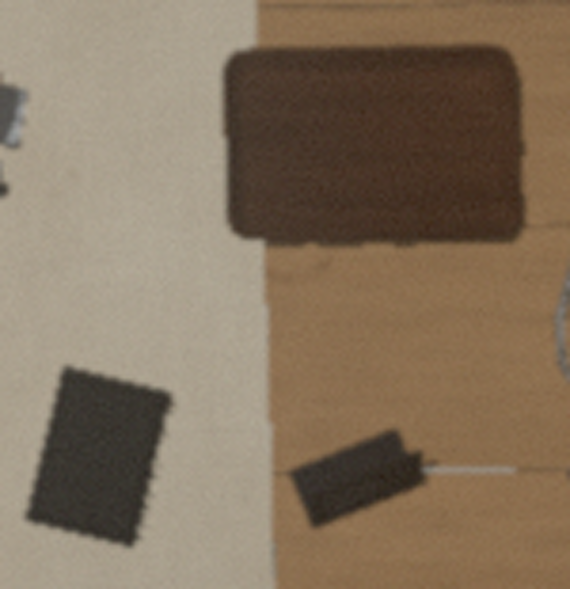

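View pics/s1.png

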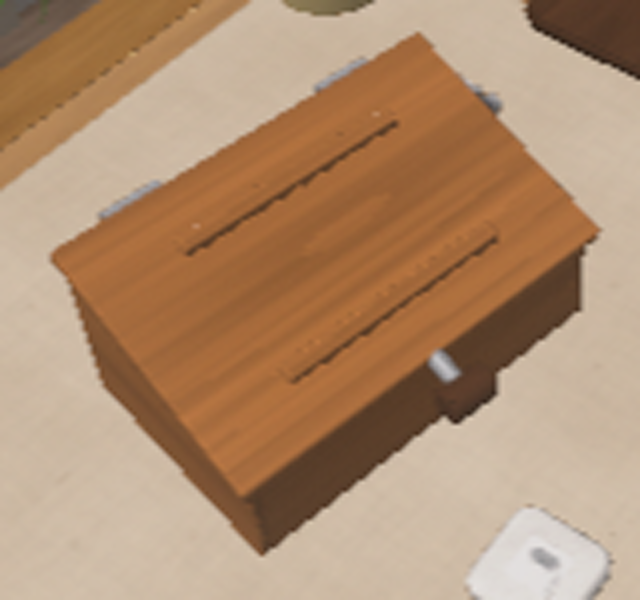

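```bash
cat > h.py <<'E'
import numpy as np
from scipy.spatial.transform import Rotation as Ro
from scipy.optimize import least_squares
from cell import ctrl,get_image,camera_params
def proj(c,P):
    R=Ro.from_euler('xyz',c['orientation']).as_matrix()
    p=(np.atleast_2d(P)-c['eye'])@R
    return np.c_[c['cx']+c['fx']*p[:,0]/-p[:,2], c['cy']-c['fy']*p[:,1]/-p[:,2]]
def ray(c,uv,z):
    R=Ro.from_euler('xyz',c['orientation']).as_matrix()
    uv=np.atleast_2d(uv); d=np.c_[(uv[:,0]-c['cx'])/c['fx'],-(uv[:,1]-c['cy'])/c['fy'],-np.ones(len(uv))]@R.T
    return c['eye']+d*((z-c['eye'][2])/d[:,2])[:,None]
def C2W(ch,P):
    x,y,a=ch; P=np.atleast_2d(P).astype(float)
    return np.c_[x+np.cos(a)*P[:,0]-np.sin(a)*P[:,1], y+np.sin(a)*P[:,0]+np.cos(a)*P[:,1], P[:,2]]
E
cat > fit.py <<'E'
from h import *
t=camera_params("top"); s=camera_params("scene")
tp=np.array([[167.4,157.8],[269.8,174.6],[260,239.6],[160,223.6],[208.2,241.8]])
sp=np.array([[153,244.5],[244.5,188.2],[290,238.2],[200.7,303],[257.5,278.5]])
def model(v):
    x,y,a,xb,L=v
    c,s_=np.cos(.31),np.sin(.31)
    def lp(d,yy,h): return [85-d*c-h*s_*1, yy, 130-d*s_+h*c]  # d along lid, h above normal
    return C2W((x,y,a),[lp(xb,140,12),lp(xb,-140,12),lp(L,-140,12),lp(L,140,12),[85-213*np.cos(.28),0,130-213*np.sin(.28)]])
f=lambda v:np.r_[(proj(t,model(v))-tp).ravel(),(proj(s,model(v))-sp).ravel()]
r=least_squares(f,[600,80,-.1,0,190]); print(r.x.round(3),r.fun.round(1).reshape(-1,2).tolist())
ft=lambda v:f(v)[:10]; q=least_squares(ft,r.x);print(q.x.round(3),q.fun.round(1))
# tray
tc=np.array([[226,50],[516,47],[523,242],[230,238]])/3.8+[270,155]
T=ray(t,tc,18);print(T.round(0),T.mean(0))
for n,uv in dict(reader=(198,272),pad=(296,275),stand=(364,281)).items(): print(n,ray(t,[uv],15).round(0))
E
python3 fit.py
```

```text
[ 5.80728e+02  1.27071e+02 -1.79000e-01  3.48500e+00  1.83145e+02] [[-1.4, 0.7], [-0.2, 0.4], [-0.3, 0.8], [-1.1, 0.2], [-0.1, 0.3], [-0.3, -1.3], [0.7, -0.7], [0.5, -2.1], [-0.1, 0.3], [-0.7, -1.1]]
[ 5.81431e+02  1.25402e+02 -1.81000e-01  2.69900e+00  1.82574e+02] [-0.6  0.   0.5 -0.   0.2  0.4 -0.5 -0.4  0.5 -0. ]
[[ 678. -197.   18.]
 [ 676. -419.   18.]
 [ 525. -416.   18.]
 [ 532. -195.   18.]] [ 602.77649369 -306.87999321   18.        ]
reader [[383. 186.  15.]]
pad [[370. -93.  15.]]
stand [[ 350. -285.   15.]]
```

```bash
cat >> h.py <<'E'
CH=(581.,126.,-0.18)
def Rtilt(t,yaw=-0.18,flip=1):
    # tool x: tilt t from down toward ahead(yaw); z along +-chest y
    a=np.array([np.cos(yaw),np.sin(yaw),0]); b=np.array([-np.sin(yaw),np.cos(yaw),0])*flip
    x=np.sin(t)*a-np.cos(t)*np.array([0,0,1]); return np.c_[x,np.cross(b,x),b]
def cur():
    s=ctrl.read_state(); return s,np.array(s['eef_pos']),Ro.from_euler('xyz',s['tool_rot']).as_matrix()
def grasp2tcp(g,R,adv=0): return np.array(g)+R[:,0]*(11+adv)
def plan(pos,R,n,p=None,Rc=None):
    if p is None: s,p,Rc=cur()
    rv=Ro.from_matrix(Rc.T@R).as_rotvec()
    print('total shift tool',(Rc.T@(pos-p)).round(1),'rot',rv.round(3),'dist',np.linalg.norm(pos-p).round(1),'ang',np.linalg.norm(rv).round(3))
    for i in range(n):
        Ri=Rc@Ro.from_rotvec(rv*i/n).as_matrix()
        print((Ri.T@(pos-p)/n).round(1),(rv/n).round(3))
def stat():
    s,p,R=cur(); print('t',round(s['clock'],2),'p',p.round(1),'tilt',round(float(np.arctan2(np.hypot(*R[:2,0]),-R[2,0])),3),'xaxis',R[:,0].round(3),'z',R[:,2].round(3),'F',s['force'].round(1),'w',round(s['width'],1),'q',s['qpos'].round(2))
E
python3 - <<'E'
from h import *
stat()
for fl in(1,-1):
    R=Rtilt(.45,flip=fl); g=C2W(CH,[-119.7,0,71+110])[0]
    plan(grasp2tcp(g,R),R,1)
print(C2W(CH,[[-119.7,0,71],[85,0,130]]))
E
```

```text
t 0.1 p [ 291.7 -580.2  238.5] tilt 0.002 xaxis [-0.001  0.002 -1.   ] z [ 0.449 -0.893 -0.002] F [0.8 0.5 0.4] w 85.4 q [ 1.04  0.63  0.04  1.52 -0.03  1.   -0.02]
total shift tool [  68.4  483.9 -570.1] rot [-2.443 -0.56  -0.189] dist 750.9 ang 2.513
[  68.4  483.9 -570.1] [-2.443 -0.56  -0.189]
total shift tool [  68.4  483.9 -570.1] rot [ 0.634 -0.147  0.435] dist 750.9 ang 0.783
[  68.4  483.9 -570.1] [ 0.634 -0.147  0.435]
[[463.23390997 147.42983994  71.        ]
 [664.62671389 110.78248626 130.        ]]
```

```bash
python3 - <<'E'
from h import *
R=Rtilt(0.0,flip=-1)
plan(np.array([440,150,240.]),R,18)
E
```

```text
total shift tool [-5.000e-01  4.604e+02 -5.859e+02] rot [ 0.646 -0.002  0.001] dist 745.1 ang 0.646
[ -0.   25.6 -32.5] [ 0.036 -0.     0.   ]
[ -0.   24.4 -33.4] [ 0.036 -0.     0.   ]
[ -0.   23.2 -34.3] [ 0.036 -0.     0.   ]
[ -0.   21.9 -35.1] [ 0.036 -0.     0.   ]
[ -0.   20.7 -35.9] [ 0.036 -0.     0.   ]
[ -0.   19.4 -36.6] [ 0.036 -0.     0.   ]
[ -0.   18.  -37.3] [ 0.036 -0.     0.   ]
[ -0.   16.7 -37.9] [ 0.036 -0.     0.   ]
[ -0.1  15.3 -38.5] [ 0.036 -0.     0.   ]
[ -0.1  13.9 -39. ] [ 0.036 -0.     0.   ]
[ -0.1  12.5 -39.5] [ 0.036 -0.     0.   ]
[ -0.1  11.1 -39.9] [ 0.036 -0.     0.   ]
[ -0.1   9.7 -40.3] [ 0.036 -0.     0.   ]
[ -0.1   8.2 -40.6] [ 0.036 -0.     0.   ]
[ -0.1   6.8 -40.8] [ 0.036 -0.     0.   ]
[ -0.1   5.3 -41.1] [ 0.036 -0.     0.   ]
[ -0.1   3.8 -41.2] [ 0.036 -0.     0.   ]
[ -0.1   2.3 -41.3] [ 0.036 -0.     0.   ]
```

```bash
python3 -m handwheel '1 0 26 -32 0.04 0 0; 1 0 24 -33 0.04 0 0; 1 0 23 -34 0.04 0 0; 1 0 22 -35 0.04 0 0; 1 0 21 -36 0.04 0 0; 1 0 19 -37 0.04 0 0; 1 0 18 -37 0.04 0 0; 1 0 17 -38 0.04 0 0; 1 0 15 -38 0.04 0 0; 1 0 14 -39 0.04 0 0'; python3 -c "
from h import *
stat();plan(np.array([440,150,240.]),Rtilt(0.0,flip=-1),1)"
```

```text
clock: 1.1
eef_pos: [384.2, -168.9, 234.2]
tool_rot: [-1.889, 1.565, 2.86]
force: [0.4, -0.9, 0.0]
width: 85.4
t 1.1 p [ 384.2 -168.9  234.2] tilt 0.006 xaxis [-0.005  0.002 -1.   ] z [ 0.037 -0.999 -0.002] F [ 0.4 -0.9  0. ] w 85.4 q [ 0.25  0.32  0.12  2.13 -0.06  0.71 -1.12]
total shift tool [  -5.6   67.6 -316.6] rot [ 0.217 -0.001  0.005] dist 323.8 ang 0.217
[  -5.6   67.6 -316.6] [ 0.217 -0.001  0.005]
```

```bash
python3 -c "
from h import *
R=Rtilt(0.45,flip=-1)
plan(np.array([440,150,230.]),R,10)"
```

```text
total shift tool [   4.4   67.6 -316.6] rot [ 0.213 -0.05   0.454] dist 323.8 ang 0.504
[  0.4   6.8 -31.7] [ 0.021 -0.005  0.045]
[  0.6   6.1 -31.8] [ 0.021 -0.005  0.045]
[  0.7   5.4 -31.9] [ 0.021 -0.005  0.045]
[  0.7   4.6 -32. ] [ 0.021 -0.005  0.045]
[  0.8   3.9 -32.1] [ 0.021 -0.005  0.045]
[  0.8   3.2 -32.2] [ 0.021 -0.005  0.045]
[  0.7   2.5 -32.3] [ 0.021 -0.005  0.045]
[  0.7   1.8 -32.3] [ 0.021 -0.005  0.045]
[  0.6   1.  -32.4] [ 0.021 -0.005  0.045]
[  0.5   0.3 -32.4] [ 0.021 -0.005  0.045]
```

```bash
python3 -m handwheel '1 0.5 7 -32 0.021 -0.005 0.045; 1 0.6 6 -32 0.021 -0.005 0.045; 1 0.7 5.5 -32 0.021 -0.005 0.045; 1 0.7 4.6 -32 0.021 -0.005 0.045; 1 0.8 4 -32 0.021 -0.005 0.045; 1 0.8 3 -32 0.021 -0.005 0.045; 1 0.7 2.5 -32 0.021 -0.005 0.045; 1 0.7 2 -32 0.021 -0.005 0.045; 1 0.6 1 -32 0.021 -0.005 0.045; 1 0.5 0.3 -32 0.021 -0.005 0.045'; python3 -c "
from h import *
import cv2
stat();R=Rtilt(.45,flip=-1)
P=C2W(CH,[-119.7,0,71])[0]
c=camera_params('wrist');print(c,proj(c,P));cv2.imwrite('pics/w1.png',get_image('wrist'))
plan(grasp2tcp(P+[0,0,60],R),R,1)"
```

```text
clock: 2.1
eef_pos: [434.6, 121.2, 230.2]
tool_rot: [1.55, 1.169, -0.175]
force: [-0.0, -0.5, -0.9]
width: 85.2
t 2.1 p [434.6 121.2 230.2] tilt 0.402 xaxis [ 0.385 -0.068 -0.92 ] z [-0.155 -0.988  0.008] F [-0.  -0.5 -0.9] w 85.2 q [-0.82  0.28  0.37  2.37  0.64  0.24 -2.81]
{'fx': 336.8288066620273, 'fy': 336.8288066620273, 'cx': 276.99439749708796, 'cy': 216.16827666868457, 'eye': array([443.13634323, 122.15844437, 379.31592951]), 'orientation': array([ 0.13782671, -0.00794319, -1.72642266])} [[243.53721145 245.25507961]]
total shift tool [111.5 -15.6 -26.2] rot [ 0.026 -0.007  0.047] dist 115.6 ang 0.054
[111.5 -15.6 -26.2] [ 0.026 -0.007  0.047]
```

View pics/w1.png

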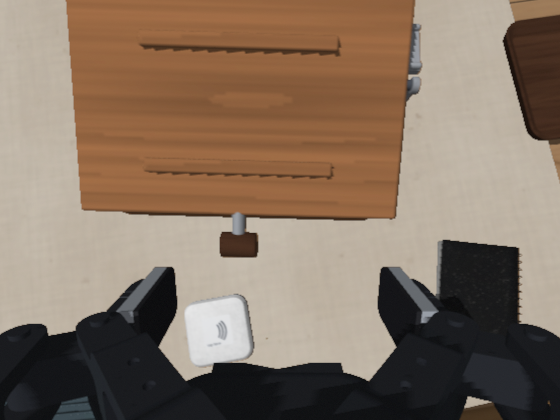

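Picture: the pull is at about (239,244) against a predicted (243.5,245), so the fit is good to about 4 mm. Joint 7 is near its limit, so I'll use the half-turned grasp. That also keeps the camera away from the lid.

```bash
python3 -m handwheel '1 0 0 0 -0.14 0 -0.015; 1 0 0 0 -0.145 0 0; 1 0 0 0 -0.145 0 0; 1 0 0 0 -0.145 0 0; 1 0 0 0 -0.145 0 0; 1 0 0 0 -0.145 0 0; 1 0 0 0 -0.145 0 0; 1 0 0 0 -0.145 0 0; 1 0 0 0 -0.145 0 0; 1 0 0 0 -0.145 0 0' && python3 -c "
from h import *
stat()"; python3 -m handwheel '1 0 0 0 -0.145 0 0; 1 0 0 0 -0.145 0 0; 1 0 0 0 -0.145 0 0; 1 0 0 0 -0.145 0 0; 1 0 0 0 -0.145 0 0; 1 0 0 0 -0.145 0 0; 1 0 0 0 -0.145 0 0; 1 0 0 0 -0.145 0 0; 1 0 0 0 -0.145 0 0; 1 0 0 0 -0.145 0 0' ; python3 -c "
from h import *
import cv2
stat();R=Rtilt(.2)
P=C2W(CH,[-119.7,0,71])[0]
c=camera_params('wrist');print(proj(c,P));cv2.imwrite('pics/w2.png',get_image('wrist'))
plan(grasp2tcp(P+[0,3,60],R),R,5)"
```

```text
clock: 3.15
eef_pos: [432.2, 125.4, 228.2]
tool_rot: [0.054, 1.189, -0.173]
force: [-0.7, -0.4, 0.0]
width: 85.5
t 3.15 p [432.2 125.4 228.2] tilt 0.382 xaxis [ 0.367 -0.064 -0.928] z [ 0.903 -0.213  0.372] F [-0.7 -0.4  0. ] w 85.5 q [-0.47  0.27 -0.08  2.35  0.87  0.35 -1.57]
clock: 4.15
eef_pos: [430.1, 120.6, 226.9]
tool_rot: [-1.461, 1.195, -0.189]
force: [0.5, -0.6, -0.9]
width: 85.4
t 4.15 p [430.1 120.6 226.9] tilt 0.375 xaxis [ 0.36  -0.069 -0.93 ] z [0.287 0.957 0.04 ] F [ 0.5 -0.6 -0.9] w 85.4 q [-0.2   0.28 -0.41  2.34  0.99  0.44 -0.19]
[[309.61356035 162.98781516]]
total shift tool [109.9  15.6  34.2] rot [-0.113  0.006  0.175] dist 116.1 ang 0.209
[22.   3.1  6.8] [-0.023  0.001  0.035]
[22.1  2.2  6.9] [-0.023  0.001  0.035]
[22.1  1.3  7. ] [-0.023  0.001  0.035]
[22.1  0.3  7. ] [-0.023  0.001  0.035]
[22.1 -0.6  7.1] [-0.023  0.001  0.035]
```

View pics/w2.png

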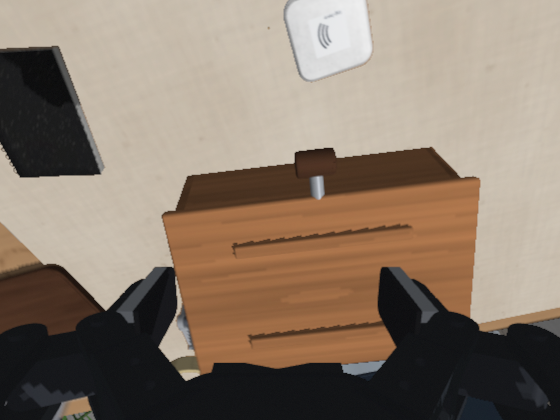

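Pull at (315,163) against a predicted (309.6,163), which puts it about 4 mm toward +y. I'll use that correction and descend.

```bash
python3 -m handwheel '1 15 1.5 6.8 -0.023 0 0.035; 1 22 2 6.9 -0.023 0 0.035; 1 22 1 7 -0.023 0 0.035; 1 22 0.3 7 -0.023 0 0.035; 1 22 -0.6 7 -0.023 0 0.035; 1 0 0 0 0 0 0'; python3 -c "
from h import *
import cv2
stat();R=Rtilt(.2)
P=C2W(CH,[-119.7,0,71])[0]+[0,4,0]
c=camera_params('wrist');print(proj(c,P));cv2.imwrite('pics/w3.png',get_image('wrist'))
plan(grasp2tcp(P,R,-4),R,4)"
```

```text
clock: 4.8
eef_pos: [465.8, 148.8, 124.8]
tool_rot: [-1.53, 1.376, -0.149]
force: [0.1, -0.4, -0.5]
width: 86.1
t 4.8 p [465.8 148.8 124.8] tilt 0.194 xaxis [ 0.191 -0.029 -0.981] z [0.188 0.982 0.008] F [ 0.1 -0.4 -0.5] w 86.1 q [-0.14  0.57 -0.43  2.21  0.99  0.41 -0.03]
[[278.07017001 219.61033286]]
total shift tool [60.3 13.   2.1] rot [-0.01   0.006 -0.004] dist 61.7 ang 0.012
[15.1  3.2  0.5] [-0.002  0.001 -0.001]
[15.1  3.3  0.5] [-0.002  0.001 -0.001]
[15.1  3.3  0.6] [-0.002  0.001 -0.001]
[15.1  3.3  0.6] [-0.002  0.001 -0.001]
```

View pics/w3.png

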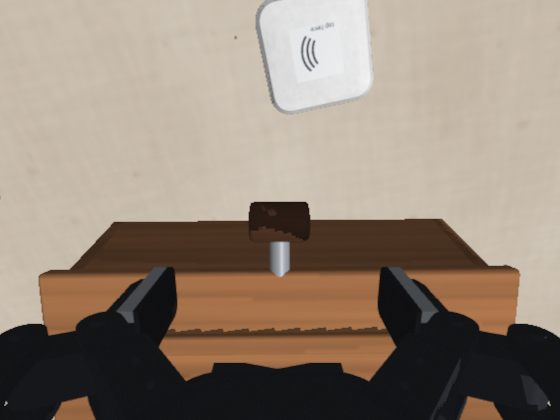

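```bash
python3 -m handwheel '1 5 8 1 0 0 0; 1 17 5 1 0 0 0; 0.3 20 0 0.5 0 0 0; 0.3 18 0 0 0 0 0; 0.3 0 0 0 0 0 0'; python3 -c "
from h import *
import cv2
stat();R=Rtilt(.2)
P=C2W(CH,[-119.7,0,71])[0]+[0,4,0]
c=camera_params('wrist');print(proj(c,P));cv2.imwrite('pics/w4.png',get_image('wrist'))
plan(grasp2tcp(P,R,-4),R,1)"
```

```text
clock: 5.35
eef_pos: [463.5, 150.6, 68.7]
tool_rot: [-1.515, 1.368, -0.143]
force: [-0.3, 0.2, 0.3]
width: 55.9
t 5.35 p [463.5 150.6  68.7] tilt 0.203 xaxis [ 0.199 -0.029 -0.979] z [0.196 0.981 0.011] F [-0.3  0.2  0.3] w 55.9 q [-0.29  0.67 -0.23  2.26  1.37  0.26 -0.43]
[[276.38092021 284.22293756]]
total shift tool [5.5 0.2 0.5] rot [-0.019  0.008  0.003] dist 5.5 ang 0.021
[5.5 0.2 0.5] [-0.019  0.008  0.003]
```

View pics/w4.png

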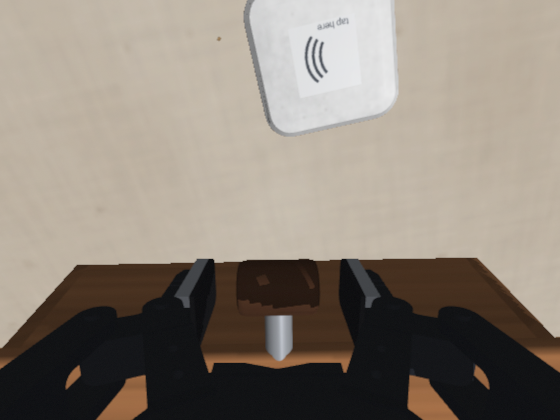

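The pull sits centred between the pads (about columns 237–319, pad gap 212–345). I'll advance 6 mm and close.

```bash
python3 -m handwheel '0.3 7 0 0.5 -0.01 0 0; -1 0 0 0 0 0 0; -1 0 0 0 0 0 0;-1 0 0 0 0 0 0;-1 0 0 0 0 0 0;-1 0 0 0 0 0 0'; python3 -c "
from h import *
import cv2
stat()
for d in (0,.1,.2,.3): 
  q=d;print(d,(C2W(CH,[85-213*np.cos(q-.28),0,130+213*np.sin(q-.28)])[0]).round(1))
cv2.imwrite('pics/w5.png',get_image('wrist'))"
```

```text
clock: 6.0
eef_pos: [464.6, 150.6, 68.4]
tool_rot: [-1.514, 1.362, -0.133]
force: [0.9, 0.4, -4.0]
width: 33.0
t 6.0 p [464.6 150.6  68.4] tilt 0.209 xaxis [ 0.206 -0.028 -0.978] z [0.188 0.982 0.012] F [ 0.9  0.4 -4. ] w 33.0 q [-0.29  0.67 -0.23  2.26  1.41  0.26 -0.46]
0 [463.2 147.4  71.1]
0.1 [458.5 148.3  91.9]
0.2 [455.7 148.8 113. ]
0.3 [455.1 148.9 134.3]
```

View pics/w5.png

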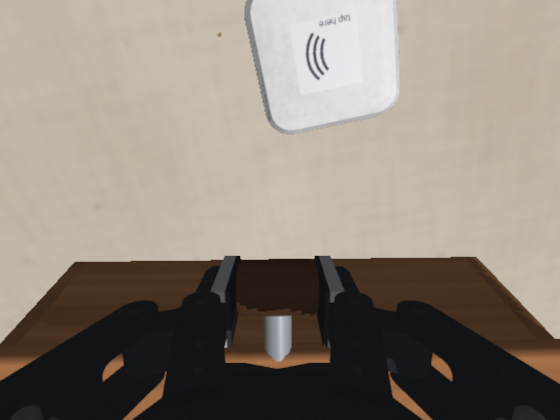

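Gripped (width 33 mm). Next I work out the arc rows.

```bash
cat > arc.py <<'E'
from h import *
import sys
p0=np.array([464.6,150.6,68.4])
pull=lambda q:C2W(CH,[85-213*np.cos(q-.28),0,130+213*np.sin(q-.28)])[0]
def qest(p):
    h=C2W(CH,[85,0,130])[0]; v=p-p0+pull(0)-h; a=np.array([np.cos(.18),-np.sin(.18),0])
    return np.arctan2(v[2],-v@a)+.28, np.hypot(v[2],v@a)
if __name__=='__main__':
    stat();s,p,R=cur(); q,r=qest(p); print('q',q,'r',r)
    st=float(sys.argv[1]);n=int(sys.argv[2])
    plan(p,Rtilt(float(sys.argv[3])),1)
    prev=p
    for i in range(n):
        t=pull(q+st*(i+1))-pull(0)+p0; print((R.T@(t-prev)).round(1)); prev=t
E
python3 arc.py .07 10 .2
```

```text
t 6.05 p [464.6 150.6  68.3] tilt 0.209 xaxis [ 0.206 -0.028 -0.978] z [0.188 0.982 0.012] F [ 1.2  1.1 -3.2] w 32.8 q [-0.29  0.67 -0.23  2.26  1.41  0.26 -0.46]
q -0.0005033894439457898 r 212.9941735522264
total shift tool [0. 0. 0.] rot [-0.011  0.01   0.009] dist 0.0 ang 0.017
[0. 0. 0.] [-0.011  0.01   0.009]
[-14.9   0.6   0.1]
[-14.9  -0.5   0.2]
[-14.8  -1.5   0.2]
[-14.7  -2.6   0.2]
[-14.5  -3.6   0.2]
[-14.2  -4.6   0.2]
[-13.8  -5.6   0.2]
[-13.4  -6.5   0.2]
[-12.9  -7.4   0.2]
[-12.4  -8.3   0.2]
```

```bash
python3 -m handwheel '-1 -7 0.3 0 0 0 0; -1 -13 0.2 0 0 0 0; -1 -15 -0.5 0.2 0 0 0; -1 -15 -1.5 0.2 0 0 0'; python3 arc.py .07 8 .2
```

```text
clock: 6.45
eef_pos: [458.8, 151.7, 117.8]
tool_rot: [-1.525, 1.36, -0.144]
force: [7.5, -0.5, -5.9]
width: 32.7
t 6.45 p [458.8 151.7 117.8] tilt 0.21 xaxis [ 0.207 -0.03  -0.978] z [0.188 0.982 0.01 ] F [ 7.5 -0.5 -5.9] w 32.7 q [-0.19  0.57 -0.39  2.25  1.09  0.38 -0.15]
q 0.23505899297488841 r 210.86389099286743
total shift tool [0. 0. 0.] rot [-0.011  0.008  0.01 ] dist 0.0 ang 0.017
[0. 0. 0.] [-0.011  0.008  0.01 ]
[-15.   -0.9   0.1]
[-14.4  -4.    0.2]
[-14.1  -5.    0.2]
[-13.7  -5.9   0.2]
[-13.2  -6.9   0.2]
[-12.7  -7.8   0.2]
[-12.1  -8.7   0.2]
[-11.5  -9.5   0.2]
```

```bash
python3 -m handwheel '-1 -15 -1 0.1 0 0 0; -1 -14.5 -3.5 0.1 0 0 0; -1 -14 -5 0.2 0 0 0; -1 -14 -6 0.2 0 0 0; -1 -13 -7 0.2 0 0 0'; python3 arc.py .07 10 .2
```

```text
clock: 6.95
eef_pos: [472.4, 149.1, 195.8]
tool_rot: [-1.515, 1.353, -0.138]
force: [8.3, 0.4, -9.4]
width: 32.9
t 6.95 p [472.4 149.1 195.8] tilt 0.218 xaxis [ 0.214 -0.03  -0.976] z [0.191 0.982 0.012] F [ 8.3  0.4 -9.4] w 32.9 q [-0.01  0.46 -0.6   2.15  0.78  0.57  0.18]
q 0.6151822137169849 r 208.33654412928342
total shift tool [0. 0. 0.] rot [-0.014  0.009  0.018] dist 0.0 ang 0.025
[0. 0. 0.] [-0.014  0.009  0.018]
[-14.9  -4.3   0.2]
[-11.8  -9.1   0.2]
[-11.1  -9.9   0.2]
[-10.4 -10.7   0.2]
[ -9.6 -11.4   0.3]
[ -8.8 -12.    0.3]
[ -8.  -12.6   0.3]
[ -7.1 -13.1   0.3]
[ -6.1 -13.6   0.3]
[ -5.2 -14.    0.2]
```

```bash
python3 -m handwheel '-1 -13 -7 0.2 0 0 0; -1 -12 -8 0.2 0 0 0; -1 -11 -9.5 0.2 0 0 0; -1 -10.5 -10.5 0.2 0 0 0; -1 -9.5 -11 0.2 0 0 0'; python3 arc.py .07 6 .2; python3 -c "
from h import *
import cv2
cv2.imwrite('pics/s6.png',get_image('scene'))"
```

```text
clock: 7.45
eef_pos: [511.1, 142.0, 262.8]
tool_rot: [-1.485, 1.348, -0.11]
force: [9.2, 2.4, -14.0]
width: 32.9
t 7.45 p [511.1 142.  262.8] tilt 0.223 xaxis [ 0.22  -0.024 -0.975] z [0.193 0.981 0.019] F [  9.2   2.4 -14. ] w 32.9 q [ 0.13  0.41 -0.71  1.99  0.61  0.74  0.42]
q 0.9909713409824589 r 207.7324315128134
total shift tool [0. 0. 0.] rot [-0.018  0.016  0.023] dist 0.0 ang 0.033
[0. 0. 0.] [-0.018  0.016  0.023]
[-12.7  -9.1   0.5]
[ -7.6 -12.8   0.3]
[ -6.6 -13.3   0.3]
[ -5.7 -13.8   0.3]
[ -4.7 -14.1   0.3]
[ -3.7 -14.4   0.3]
```

View pics/s6.png

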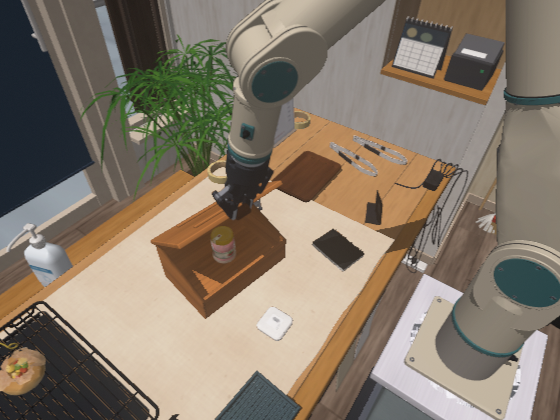

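The scene shows the lid rising with the pull in the fingers and the jar visible at about (222,245). I'll carry on up.

```bash
python3 -m handwheel '-1 -10 -10.5 0.3 -0.01 0.01 0.01; -1 -7.5 -12.5 0.3 -0.01 0 0.01; -1 -6.5 -13 0.3 0 0 0; -1 -5.5 -13.5 0.3 0 0 0; -1 -4.5 -14 0.3 0 0 0'; python3 arc.py .05 4 .2
```

```text
clock: 8.0
eef_pos: [561.1, 132.8, 305.2]
tool_rot: [-1.544, 1.385, -0.155]
force: [-7.7, 0.7, 5.9]
width: 32.4
t 8.0 p [561.1 132.8 305.2] tilt 0.185 xaxis [ 0.182 -0.028 -0.983] z [0.18  0.984 0.005] F [-7.7  0.7  5.9] w 32.4 q [ 0.18  0.45 -0.75  1.79  0.53  0.93  0.59]
q 1.3111661551716038 r 207.44772216396987
total shift tool [0. 0. 0.] rot [-0.002  0.005 -0.015] dist 0.0 ang 0.015
[0. 0. 0.] [-0.002  0.005 -0.015]
[-8.6 -8.2  0.3]
[ -2.9 -10.2   0. ]
[ -2.4 -10.4   0. ]
[ -1.9 -10.5   0. ]
```

```bash
python3 -m handwheel '-1 -4.5 -9.5 0.2 0 0 0; -1 -3 -10 0 0 0 0; -1 -2.5 -8 0 0 0 0; -1 0 0 0 0 0 0'; python3 arc.py .03 2 .2;python3 -c "
from h import *
import cv2
i=get_image('scene');cv2.imwrite('pics/s7.png',cv2.resize(i[120:320,130:330],None,fx=3,fy=3,interpolation=2))
i=get_image('top');cv2.imwrite('pics/t7.png',cv2.resize(i[130:270,140:300],None,fx=4,fy=4,interpolation=2))"
```

```text
clock: 8.4
eef_pos: [583.1, 128.7, 316.8]
tool_rot: [-1.547, 1.397, -0.159]
force: [-1.8, 1.1, -1.5]
width: 32.4
t 8.4 p [583.1 128.7 316.8] tilt 0.174 xaxis [ 0.171 -0.027 -0.985] z [0.181 0.983 0.004] F [-1.8  1.1 -1.5] w 32.4 q [ 0.19  0.48 -0.75  1.71  0.52  0.99  0.64]
q 1.4329535099001964 r 207.379587551766
total shift tool [0. 0. 0.] rot [-0.003  0.004 -0.026] dist 0.0 ang 0.026
[0. 0. 0.] [-0.003  0.004 -0.026]
[-6.9 -4.9  0.4]
[-1.3 -6.3  0. ]
```

View pics/s7.png

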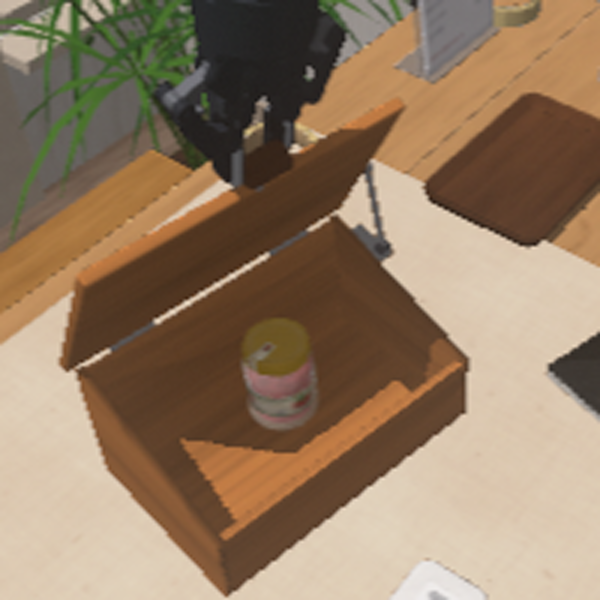

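View pics/t7.png

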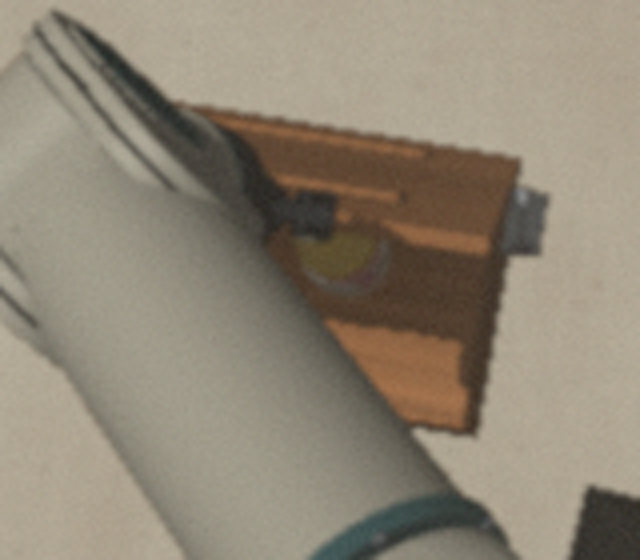

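The scene crop shows the lid high and the jar in the chest, with the stay running from the lid edge to a foot near the catch at about (385,248). I'll raise a little more and wait.

```bash
python3 -m handwheel '-1 -2 -7 0 0 0 0; -1 -1 -5 0 0 0 0; -1 0 0 0 0 0 0; -1 0 0 0 0 0 0; -1 0 0 0 0 0 0; -1 0 0 0 0 0 0; -1 0 0 0 0 0 0'; python3 arc.py -.03 6 .2;python3 -c "
from h import *
import cv2
i=get_image('scene');cv2.imwrite('pics/s8.png',cv2.resize(i[150:230,220:300],None,fx=7,fy=7,interpolation=2))
i=get_image('top');cv2.imwrite('pics/t8.png',cv2.resize(i[150:220,230:300],None,fx=7,fy=7,interpolation=2))"
```

```text
clock: 9.2
eef_pos: [593.5, 126.8, 321.2]
tool_rot: [-1.552, 1.398, -0.162]
force: [-0.4, 1.5, -5.1]
width: 32.7
t 9.2 p [593.5 126.8 321.2] tilt 0.173 xaxis [ 0.17  -0.028 -0.985] z [0.179 0.984 0.003] F [-0.4  1.5 -5.1] w 32.7 q [ 0.19  0.49 -0.75  1.68  0.52  1.01  0.65]
q 1.488009039010288 r 207.38599232750767
total shift tool [0. 0. 0.] rot [-0.001  0.003 -0.027] dist 0.0 ang 0.027
[0. 0. 0.] [-0.001  0.003 -0.027]
[-4.2  7.3  0.3]
[ 1.5  6.2 -0. ]
[ 1.7  6.2 -0. ]
[ 1.9  6.1 -0. ]
[ 2.   6.1 -0. ]
[ 2.2  6.  -0. ]
```

View pics/s8.png

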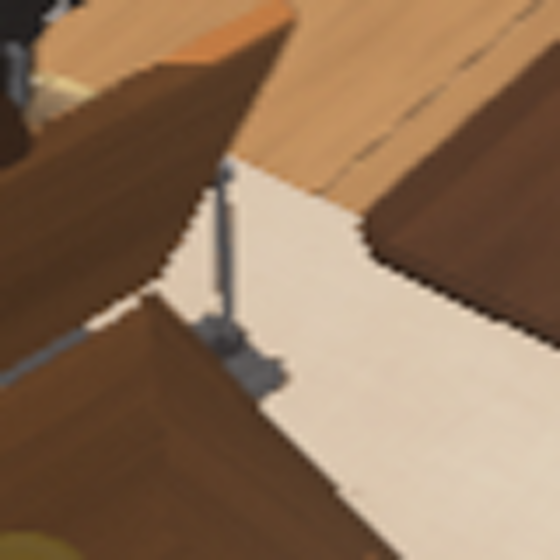

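View pics/t8.png

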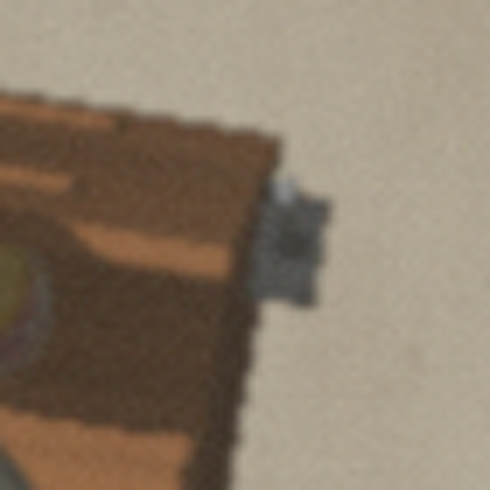

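The stay now hangs with its foot over the catch ledge: (230,335) in the scene crop and (290,245) in the top crop. I'll ease the lid down.

```bash
python3 -m handwheel '-1 1.4 6 0 0 0 0; -1 1.6 6 0 0 0 0; -1 1.7 6 0 0 0 0; -1 2 6 0 0 0 0'; python3 arc.py -.03 4 .2;python3 -c "
from h import *
import cv2
i=get_image('scene');cv2.imwrite('pics/s9.png',cv2.resize(i[150:230,220:300],None,fx=7,fy=7,interpolation=2))"
```

```text
clock: 9.7
eef_pos: [574.7, 130.3, 312.3]
tool_rot: [-1.543, 1.386, -0.153]
force: [-1.6, 0.2, 3.1]
width: 32.6
t 9.7 p [574.7 130.3 312.3] tilt 0.185 xaxis [ 0.182 -0.028 -0.983] z [0.179 0.984 0.005] F [-1.6  0.2  3.1] w 32.6 q [ 0.19  0.47 -0.75  1.74  0.53  0.96  0.62]
q 1.3863378464565774 r 206.99162047601513
total shift tool [0. 0. 0.] rot [-0.001  0.005 -0.015] dist 0.0 ang 0.016
[0. 0. 0.] [-0.001  0.005 -0.015]
[-3.9  7.8  0.2]
[ 2.   6.1 -0. ]
[ 2.2  6.  -0. ]
[ 2.4  5.9 -0. ]
```

View pics/s9.png

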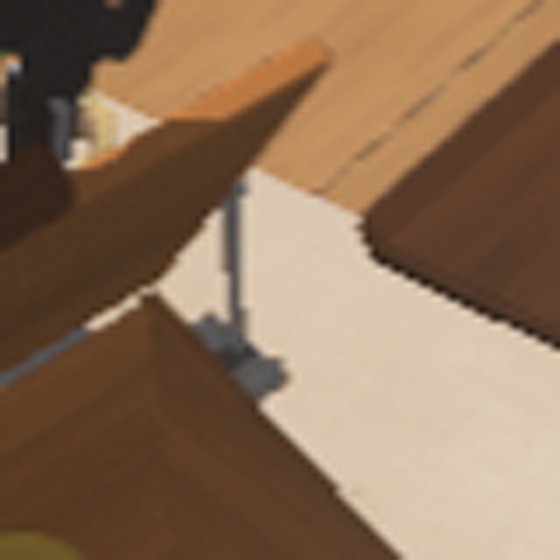

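```bash
python3 -m handwheel '-1 2 5 0 0 0 0; -1 2 5 0 0 0 0'; python3 arc.py -.03 2 .2;  python3 -m handwheel '-1 2 4.5 0 0 0 0'; python3 arc.py -.03 2 .2; python3 -m handwheel '-1 2 4 0 0 0 0;-1 0 0 0 0 0 0'; python3 arc.py -.03 2 .2
```

```text
clock: 9.95
eef_pos: [566.1, 131.9, 307.9]
tool_rot: [-1.544, 1.381, -0.154]
force: [4.5, -1.3, 1.4]
width: 32.2
t 9.95 p [566.1 131.9 307.9] tilt 0.189 xaxis [ 0.186 -0.029 -0.982] z [0.179 0.984 0.005] F [ 4.5 -1.3  1.4] w 32.2 q [ 0.19  0.46 -0.75  1.77  0.53  0.93  0.6 ]
q 1.338855917738994 r 207.21950985654385
total shift tool [0. 0. 0.] rot [-0.001  0.005 -0.011] dist 0.0 ang 0.012
[0. 0. 0.] [-0.001  0.005 -0.011]
[-3.4  7.9  0.2]
[ 2.3  6.  -0. ]
clock: 10.05
eef_pos: [563.9, 132.4, 306.7]
tool_rot: [-1.541, 1.376, -0.151]
force: [6.4, -2.7, 5.2]
width: 32.7
t 10.05 p [563.9 132.4 306.7] tilt 0.195 xaxis [ 0.191 -0.029 -0.981] z [0.179 0.984 0.006] F [ 6.4 -2.7  5.2] w 32.7 q [ 0.18  0.45 -0.75  1.79  0.53  0.92  0.59]
q 1.3263484384444852 r 207.28215550039428
total shift tool [0. 0. 0.] rot [-0.001  0.006 -0.005] dist 0.0 ang 0.008
[0. 0. 0.] [-0.001  0.006 -0.005]
[-3.2  7.9  0.1]
[ 2.3  5.9 -0. ]
clock: 10.25
eef_pos: [564.7, 132.2, 307.3]
tool_rot: [-1.538, 1.364, -0.147]
force: [7.3, -1.0, -3.1]
width: 32.2
t 10.25 p [564.7 132.2 307.3] tilt 0.207 xaxis [ 0.203 -0.03  -0.979] z [0.178 0.984 0.007] F [ 7.3 -1.  -3.1] w 32.2 q [ 0.18  0.45 -0.75  1.79  0.54  0.91  0.58]
q 1.33151898768762 r 207.38516420102272
total shift tool [0. 0. 0.] rot [-0.     0.007  0.007] dist 0.0 ang 0.01
[0. 0. 0.] [-0.     0.007  0.007]
[-3.3  7.8  0.2]
[ 2.2  6.  -0. ]
```

The lid has stopped moving down, so it seems to be resting on the stay. I'll check before releasing.

```bash
python3 -c "
from h import *
import cv2
i=get_image('scene');cv2.imwrite('pics/s10.png',cv2.resize(i[150:230,220:300],None,fx=7,fy=7,interpolation=2))
cv2.imwrite('pics/w10.png',get_image('wrist'))"
```

```text
(no output)
```

View pics/s10.png

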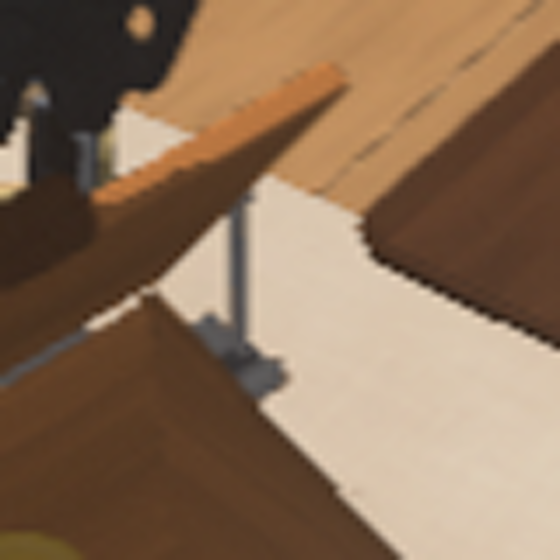

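View pics/w10.png

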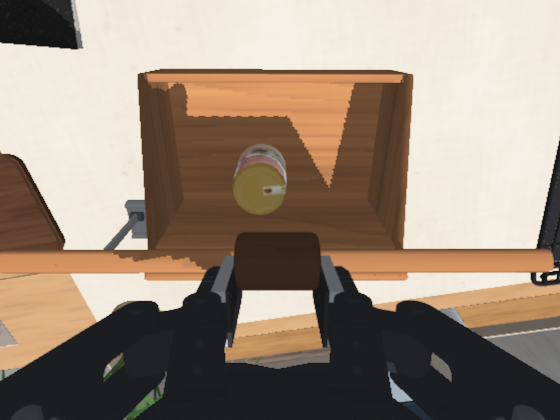

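```bash
python3 -c "
from h import *
c=camera_params('wrist');w=ray(c,[[260,189],[234,189],[286,189]],91)
print(w.round(1)); a=-.18; d=w-[581,126,0]; print('chest frame',(d[:,0]*np.cos(a)+d[:,1]*np.sin(a)).round(1),(-d[:,0]*np.sin(a)+d[:,1]*np.cos(a)).round(1))
print(proj(c,C2W(CH,[[-85,133,75],[-85,-133,75],[85,133,130]])))"
python3 -m handwheel '0.2 0 0 0 0 0 0; 0.2 0 0 0 0 0 0; 0.2 0 0 0 0 0 0'; python3 arc.py -.03 1 .2
```

```text
[[606.1 108.9  91. ]
 [601.   81.7  91. ]
 [611.1 136.2  91. ]]
chest frame [27.7 27.7 27.8] [-12.3 -40.   15.5]
[[409.22885886  73.54855384]
 [131.79125349  73.42433403]
 [399.02813956 253.90150066]]
clock: 10.65
eef_pos: [562.1, 132.5, 306.3]
tool_rot: [-1.543, 1.369, -0.152]
force: [-0.4, -0.6, 0.2]
width: 51.5
t 10.65 p [562.1 132.5 306.3] tilt 0.202 xaxis [ 0.198 -0.03  -0.98 ] z [0.178 0.984 0.006] F [-0.4 -0.6  0.2] w 51.5 q [ 0.18  0.45 -0.75  1.8   0.54  0.91  0.58]
q 1.3181128085019986 r 207.83466755687442
total shift tool [0. 0. 0.] rot [-0.001  0.006  0.002] dist 0.0 ang 0.006
[0. 0. 0.] [-0.001  0.006  0.002]
[-2.7  7.7  0.3]
```

Jar in the chest frame is x≈28, which is 57 mm in front of the hinge and so consistent with the 50–70 mm given. The chest corners read about 4 mm more +y than my fit, so I'll update CH. The lid holds after the partial release, so I'll back off upward.

```bash
sed -i 's/^CH=.*/CH=(581.,130.,-0.18)/' h.py; python3 -m handwheel '1 -5 0 0 0 0 0; 1 -15 0 0 0 0 0; 1 -25 0 0 0 0 0; 1 -25 5 0 0 0 0; 1 -20 10 0 0 0 0'; python3 -c "
from h import *
import cv2
stat();i=get_image('scene');cv2.imwrite('pics/s11.png',cv2.resize(i[120:320,130:330],None,fx=3,fy=3,interpolation=2))
c=camera_params('wrist');cv2.imwrite('pics/w11.png',get_image('wrist'));np.save('cw11.npy',c)
R=Rtilt(.52);J=np.array([606,109,60.])
plan(grasp2tcp(J,R)-150*R[:,0]+[-60,10,60],R,10)
"
```

```text
clock: 11.15
eef_pos: [526.7, 138.1, 394.0]
tool_rot: [-1.55, 1.377, -0.158]
force: [0.5, 0.2, -0.1]
width: 85.2
t 11.15 p [526.7 138.1 394. ] tilt 0.194 xaxis [ 0.19  -0.03  -0.981] z [0.178 0.984 0.004] F [ 0.5  0.2 -0.1] w 85.2 q [ 0.24  0.32 -0.82  1.72  0.4   1.08  0.68]
total shift tool [142.9  75.8 -17.5] rot [ 0.002  0.006 -0.322] dist 162.7 ang 0.322
[14.3  7.6 -1.8] [ 0.     0.001 -0.032]
[14.   8.  -1.7] [ 0.     0.001 -0.032]
[13.8  8.5 -1.7] [ 0.     0.001 -0.032]
[13.5  8.9 -1.7] [ 0.     0.001 -0.032]
[13.2  9.3 -1.7] [ 0.     0.001 -0.032]
[12.9  9.8 -1.7] [ 0.     0.001 -0.032]
[12.6 10.2 -1.7] [ 0.     0.001 -0.032]
[12.2 10.6 -1.7] [ 0.     0.001 -0.032]
[11.9 11.  -1.7] [ 0.     0.001 -0.032]
[11.5 11.3 -1.7] [ 0.     0.001 -0.032]
```

View pics/s11.png

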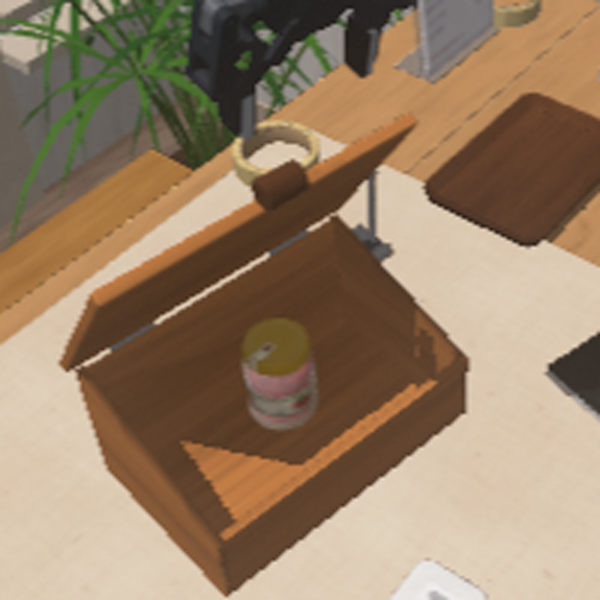

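View pics/w11.png

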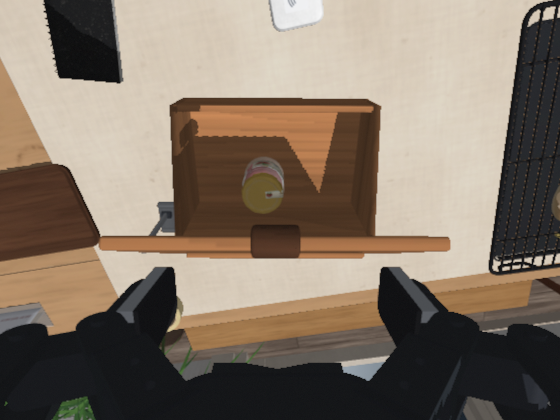

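The lid rests on the stay with the hand off it. Jar cap centre is at (263,193) in the wrist view and about (223,234.7) in the scene. I'll cross-check these and move to pre-grasp.

```bash
python3 -c "
from h import *
c=np.load('cw11.npy',allow_pickle=True).item()
print(ray(c,[[263,193]],91),ray(camera_params('scene'),[[223,234.7]],91))
print(proj(c,C2W(CH,[[-85,133,75],[-85,-133,75]])))"
python3 -m handwheel '1 12 6 -1.7 0 0 -0.032; 1 14 8 -1.7 0 0 -0.032; 1 14 8.5 -1.7 0 0 -0.032; 1 13.5 9 -1.7 0 0 -0.032; 1 13 9.5 -1.7 0 0 -0.032; 1 13 10 -1.7 0 0 -0.032; 1 12.6 10 -1.7 0 0 -0.032; 1 12 10.6 -1.7 0 0 -0.032; 1 12 11 -1.7 0 0 -0.032; 1 11.5 11 -1.7 0 0 -0.032'; python3 -c "
from h import *
import cv2
stat()
R=Rtilt(.52);J=np.array([606,109,60.])
plan(grasp2tcp(J,R)-150*R[:,0],R,1)
c=camera_params('wrist');cv2.imwrite('pics/w12.png',get_image('wrist'));np.save('cw12.npy',c);print(proj(c,[606,109,91]))
print(proj(c,C2W(CH,[[-85,133,75],[-85,-133,75]])))
"
```

```text
[[606.21016382 109.31371897  91.        ]] [[601.98777045 106.27121281  91.        ]]
[[380.57291982 104.62628819]
 [168.43112084 103.91343556]]
clock: 12.25
eef_pos: [481.9, 131.3, 241.3]
tool_rot: [-1.547, 1.037, -0.159]
force: [0.1, -0.7, 0.3]
width: 85.3
t 12.25 p [481.9 131.3 241.3] tilt 0.533 xaxis [ 0.502 -0.08  -0.861] z [0.178 0.984 0.012] F [ 0.1 -0.7  0.3] w 85.3 q [-0.17  0.32 -0.49  2.33  1.4   0.52 -0.48]
total shift tool [ 81.2 -18.2  -0.4] rot [-0.006  0.011  0.013] dist 83.3 ang 0.018
[ 81.2 -18.2  -0.4] [-0.006  0.011  0.013]
[[274.35460599 225.43716697]]
[[457.44616547 114.35893501]
 [128.22399676 116.20850371]]
```

View pics/w12.png

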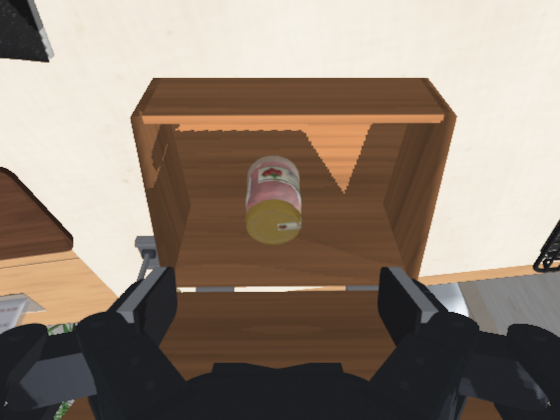

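The cap is at (274,222) against a predicted (274,225): centred, and about 2–3 mm nearer to me. I'll descend along the tool axis.

```bash
python3 -m handwheel '1 8 -10 0 0 0 0.01; 1 25 -8 0 0 0.01 0; 1 35 -2 0 0 0 0; 1 35 0 0 0 0 0; 1 20 0 0 0 0 0; 1 0 0 0 0 0 0'; python3 -c "
from h import *
import cv2
stat()
R=Rtilt(.52);J=np.array([604.5,109,57.])
plan(grasp2tcp(J,R),R,1)
c=camera_params('wrist');cv2.imwrite('pics/w13.png',get_image('wrist'));print(proj(c,[[606,109,91],[604,109,91]]))
"
```

```text
clock: 12.9
eef_pos: [561.6, 117.5, 139.6]
tool_rot: [-1.575, 1.051, -0.182]
force: [0.8, -0.0, 0.2]
width: 85.5
t 12.9 p [561.6 117.5 139.6] tilt 0.52 xaxis [ 0.488 -0.09  -0.868] z [ 0.178  0.984 -0.002] F [ 0.8 -0.   0.2] w 85.5 q [-0.13  0.62 -0.43  2.25  1.82  0.55 -0.78]
total shift tool [104.4   3.1  -0.6] rot [ 0.002 -0.001 -0.   ] dist 104.4 ang 0.002
[104.4   3.1  -0.6] [ 0.002 -0.001 -0.   ]
[[274.65236393 258.05885457]
 [274.06941605 256.10852372]]
```

View pics/w13.png

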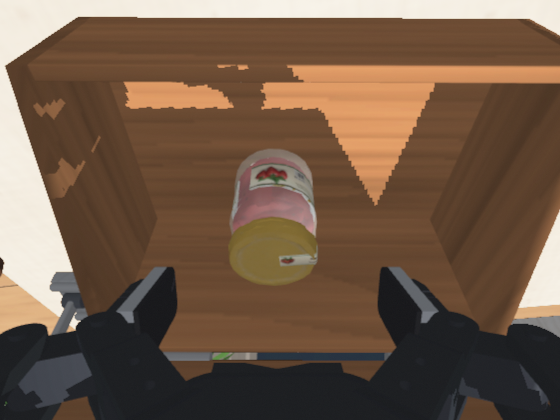

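Cap centre is at (273,253), centred between the pads (176 to 378). I'll advance in two stages.

```bash
python3 -m handwheel '1 15 1.5 -1 0 0 0; 1 25 1.5 -1 0 0 0; 1 20 1 0 0 0 0; 1 0 0 0 0 0 0'; python3 -c "
from h import *
import cv2
stat()
R=Rtilt(.52);J=np.array([603.5,108,57.])
plan(grasp2tcp(J,R),R,1)
c=camera_params('wrist');cv2.imwrite('pics/w14.png',get_image('wrist'))
"
```

```text
clock: 13.35
eef_pos: [588.9, 112.3, 91.3]
tool_rot: [-1.571, 1.044, -0.177]
force: [-0.6, -1.4, 0.7]
width: 85.2
t 13.35 p [588.9 112.3  91.3] tilt 0.526 xaxis [ 0.494 -0.089 -0.865] z [ 0.176  0.984 -0.   ] F [-0.6 -1.4  0.7] w 85.2 q [-0.09  0.74 -0.44  2.22  1.99  0.61 -0.89]
total shift tool [48.3  4.2 -1.6] rot [0.003 0.001 0.006] dist 48.5 ang 0.007
[48.3  4.2 -1.6] [0.003 0.001 0.006]
```

View pics/w14.png

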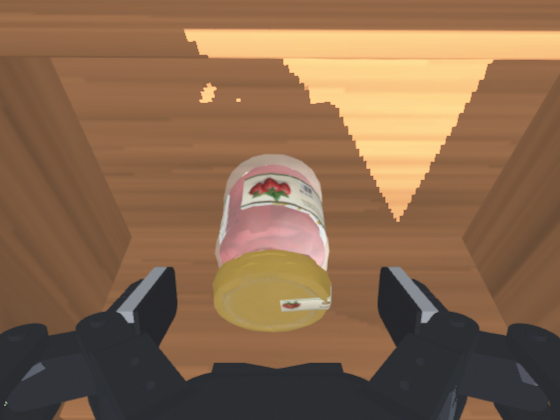

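```bash
python3 -m handwheel '1 12 1.5 -1.5 0 0 0; 1 18 1.5 -1 0 0 0; 1 15 1 0 0 0 0; 1 3 0 0 0 0 0'; python3 -c "
from h import *
import cv2
stat()
R=Rtilt(.52);J=np.array([603.5,108,57.])
plan(grasp2tcp(J,R),R,1)
c=camera_params('wrist');cv2.imwrite('pics/w15.png',get_image('wrist'))
"
```

```text
clock: 13.8
eef_pos: [610.7, 108.1, 52.6]
tool_rot: [-1.567, 1.037, -0.17]
force: [-0.5, -0.3, -0.5]
width: 85.3
t 13.8 p [610.7 108.1  52.6] tilt 0.534 xaxis [ 0.502 -0.086 -0.861] z [0.173 0.985 0.002] F [-0.5 -0.3 -0.5] w 85.3 q [-0.06  0.84 -0.45  2.18  2.1   0.65 -0.94]
total shift tool [ 3.7  4.  -1.3] rot [0.005 0.005 0.014] dist 5.6 ang 0.015
[ 3.7  4.  -1.3] [0.005 0.005 0.014]
```

View pics/w15.png

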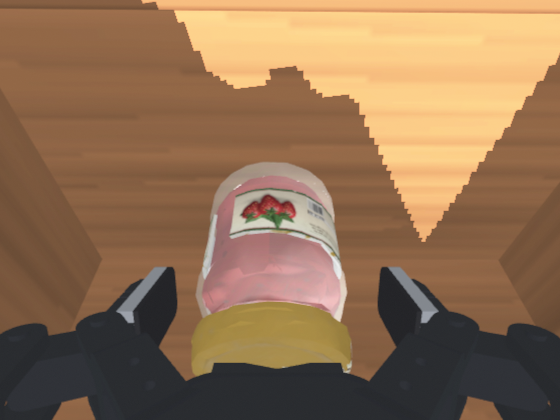

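The jar spans columns 195–348 between the pads (176–378). I'll trim slightly and close.

```bash
python3 -m handwheel '1 5 4 -2.5 0 0 0.01; -1 0 0 0 0 0 0; -1 0 0 0 0 0 0; -1 0 0 0 0 0 0; -1 0 0 0 0 0 0; -1 0 0 0 0 0 0'; python3 -c "
from h import *
import cv2
stat()
c=camera_params('wrist');cv2.imwrite('pics/w16.png',get_image('wrist'))
"
```

```text
clock: 14.45
eef_pos: [608.0, 106.2, 47.6]
tool_rot: [-1.566, 1.048, -0.168]
force: [0.5, 0.5, -2.6]
width: 57.8
t 14.45 p [608.  106.2  47.6] tilt 0.523 xaxis [ 0.492 -0.084 -0.866] z [0.171 0.985 0.002] F [ 0.5  0.5 -2.6] w 57.8 q [-0.06  0.85 -0.45  2.18  2.1   0.65 -0.94]
```

View pics/w16.png

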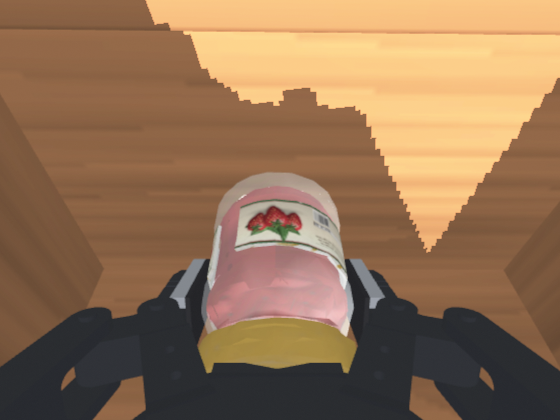

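```bash
python3 -m handwheel '-1 0 0 0 0 0 0; -1 0 0 0 0 0 0'; python3 -c "
from h import *
stat()
s,p,R=cur();c=camera_params('wrist');print(proj(c,[p,p-11*R[:,0],[603,107.5,91],[603,107.5,6]]))
d=R.T@np.array([0,0,1.]);print('world up in tool',d.round(3))
"
```

```text
clock: 14.7
eef_pos: [608.1, 106.2, 47.6]
tool_rot: [-1.567, 1.048, -0.168]
force: [0.2, 0.1, -1.6]
width: 57.6
t 14.7 p [608.1 106.2  47.6] tilt 0.523 xaxis [ 0.492 -0.084 -0.866] z [0.171 0.985 0.002] F [ 0.2  0.1 -1.6] w 57.6 q [-0.06  0.85 -0.45  2.18  2.1   0.65 -0.94]
[[274.59983208 281.93245864]
 [274.41860768 294.16169105]
 [275.27756677 383.36823633]
 [275.49555659 207.30851908]]
world up in tool [-0.866 -0.5    0.002]
```

```bash
python3 -m handwheel '-1 -4 -1 0 0 0 0; -1 -6 -1.5 0 0 0 0; -1 -8 0 0 0 0 0; -1 -10 0 0 0 0 0; -1 0 0 0 0 0 0'; python3 -c "
from h import *
import cv2
stat()
cv2.imwrite('pics/w17.png',get_image('wrist'))
"
```

```text
clock: 15.2
eef_pos: [593.6, 108.6, 74.1]
tool_rot: [-1.566, 1.052, -0.167]
force: [0.1, -0.1, -4.0]
width: 58.3
t 15.2 p [593.6 108.6  74.1] tilt 0.519 xaxis [ 0.489 -0.083 -0.868] z [0.17  0.985 0.002] F [ 0.1 -0.1 -4. ] w 58.3 q [-0.07  0.78 -0.44  2.21  2.04  0.62 -0.91]
```

View pics/w17.png

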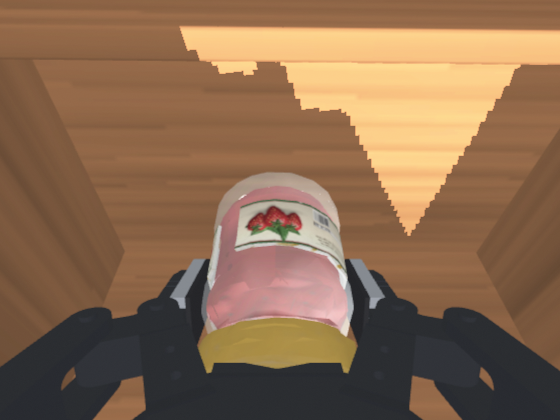

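The jar is lifted (about 4 N, same place in the view). I'll keep retracting along the lid.

```bash
python3 -m handwheel '-1 -12 0 0 0 0 0; -1 -18 0 0 0 0 0; -1 -22 0 0 0 0 0; -1 -22 0 0 0 0 0; -1 -22 0 0 0 0 0; -1 -22 0 0 0 0 0; -1 -15 0 0 0 0 0; -1 -5 0 0 0 0 0; -1 0 0 0 0 0 0'; python3 -c "
from h import *
import cv2
stat()
cv2.imwrite('pics/w18.png',get_image('wrist'))
cv2.imwrite('pics/s18.png',get_image('scene'))
"
```

```text
clock: 16.15
eef_pos: [520.1, 120.7, 200.9]
tool_rot: [-1.564, 1.052, -0.165]
force: [1.3, -0.0, -4.1]
width: 57.8
t 16.15 p [520.1 120.7 200.9] tilt 0.519 xaxis [ 0.489 -0.082 -0.868] z [0.17  0.985 0.003] F [ 1.3 -0.  -4.1] w 57.8 q [-0.17  0.44 -0.4   2.3   1.58  0.48 -0.58]
```

View pics/s18.png

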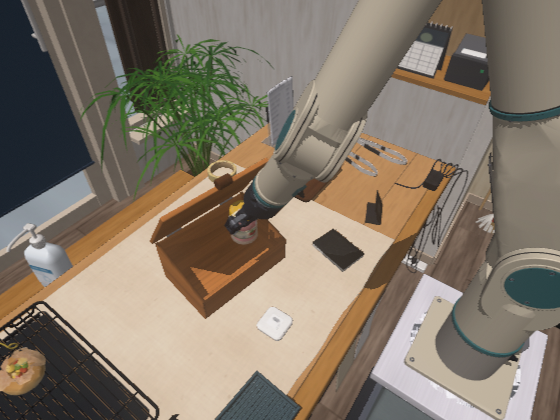

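View pics/w18.png

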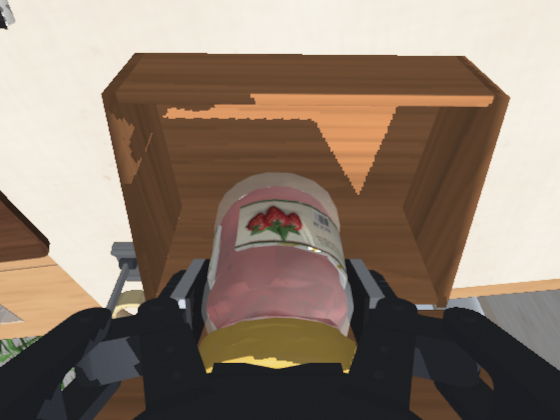

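The jar is clear and the lid still propped. Next I plan the carry to the tray, staying in front of the lid.

```bash
python3 -c "
from h import *
s,p,Rc=cur()
w=[((475,60,206),Rtilt(.52,-.24),4),((500,-150,206),Rtilt(.52,-.36),9),((607.5,-305,206),Rtilt(.52,-.47),8)]
for q,R,n in w:
    q=np.array(q,float); plan(q,R,n,p,Rc); p,Rc=q,R
"
```

```text
total shift tool [-22.4  26.7 -67.2] rot [ 0.058  0.036 -0.003] dist 75.7 ang 0.069
[ -5.6   6.7 -16.8] [ 0.015  0.009 -0.001]
[ -5.5   6.4 -16.9] [ 0.015  0.009 -0.001]
[ -5.3   6.2 -17.1] [ 0.015  0.009 -0.001]
[ -5.2   5.9 -17.2] [ 0.015  0.009 -0.001]
total shift tool [  36.9  -64.4 -198. ] rot [0.104 0.06  0.   ] dist 211.5 ang 0.12
[  4.1  -7.2 -22. ] [0.012 0.007 0.   ]
[  4.2  -7.4 -21.9] [0.012 0.007 0.   ]
[  4.4  -7.7 -21.8] [0.012 0.007 0.   ]
[  4.5  -7.9 -21.7] [0.012 0.007 0.   ]
[  4.7  -8.2 -21.5] [0.012 0.007 0.   ]
[  4.8  -8.4 -21.4] [0.012 0.007 0.   ]
[  5.   -8.7 -21.3] [0.012 0.007 0.   ]
[  5.1  -8.9 -21.1] [0.012 0.007 0.   ]
[  5.2  -9.1 -21. ] [0.012 0.007 0.   ]
total shift tool [  77.1 -134.7 -107.2] rot [0.095 0.055 0.   ] dist 188.6 ang 0.11
[  9.6 -16.8 -13.4] [0.012 0.007 0.   ]
[  9.7 -17.  -13.1] [0.012 0.007 0.   ]
[  9.8 -17.2 -12.9] [0.012 0.007 0.   ]
[  9.9 -17.3 -12.6] [0.012 0.007 0.   ]
[ 10.  -17.5 -12.3] [0.012 0.007 0.   ]
[ 10.1 -17.6 -12. ] [0.012 0.007 0.   ]
[ 10.2 -17.7 -11.8] [0.012 0.007 0.   ]
[ 10.2 -17.9 -11.5] [0.012 0.007 0.   ]
```

```bash
python3 -m handwheel '-1 -3 4 -9 0.012 0.007 0; -1 -5.5 6.5 -17 0.012 0.007 0; -1 -5.5 6.5 -17 0.012 0.007 0; -1 -5 6 -17 0.012 0.007 0; -1 -4 4 -18 0.012 0.007 0; -1 0 0 -20 0.012 0.007 0; -1 3 -5 -22 0.012 0.007 0; -1 4 -7 -22 0.012 0.007 0; -1 4 -7.5 -22 0.012 0.007 0; -1 4.5 -8 -22 0.012 0.007 0'; python3 -c "
from h import *
stat()
s,p,Rc=cur()
w=[((500,-150,206),Rtilt(.52,-.36),5),((607.5,-305,206),Rtilt(.52,-.47),8)]
for q,R,n in w:
    q=np.array(q,float); plan(q,R,n,p,Rc); p,Rc=q,R
"
```

```text
clock: 17.25
eef_pos: [468.4, -66.2, 200.4]
tool_rot: [-1.571, 1.068, -0.32]
force: [0.6, -0.6, -3.5]
width: 57.9
t 17.25 p [468.4 -66.2 200.4] tilt 0.503 xaxis [ 0.458 -0.152 -0.876] z [ 0.314  0.949 -0.   ] F [ 0.6 -0.6 -3.5] w 57.9 q [ 0.45  0.4  -0.65  2.46  1.85  0.46 -0.62]
total shift tool [ 22.3 -52.  -69.6] rot [ 0.036  0.02  -0.017] dist 89.7 ang 0.044
[  4.5 -10.4 -13.9] [ 0.007  0.004 -0.003]
[  4.5 -10.5 -13.8] [ 0.007  0.004 -0.003]
[  4.6 -10.6 -13.7] [ 0.007  0.004 -0.003]
[  4.7 -10.6 -13.6] [ 0.007  0.004 -0.003]
[  4.8 -10.7 -13.6] [ 0.007  0.004 -0.003]
total shift tool [  77.1 -134.7 -107.2] rot [0.095 0.055 0.   ] dist 188.6 ang 0.11
[  9.6 -16.8 -13.4] [0.012 0.007 0.   ]
[  9.7 -17.  -13.1] [0.012 0.007 0.   ]
[  9.8 -17.2 -12.9] [0.012 0.007 0.   ]
[  9.9 -17.3 -12.6] [0.012 0.007 0.   ]
[ 10.  -17.5 -12.3] [0.012 0.007 0.   ]
[ 10.1 -17.6 -12. ] [0.012 0.007 0.   ]
[ 10.2 -17.7 -11.8] [0.012 0.007 0.   ]
[ 10.2 -17.9 -11.5] [0.012 0.007 0.   ]
```

```bash
python3 -m handwheel '-1 5 -13 -10 0.007 0.004 0; -1 5 -13 -14 0.007 0.004 0; -1 5 -12 -14 0.007 0.004 0; -1 5 -12 -14 0.007 0.004 0; -1 7 -13 -14 0.007 0.004 0; -1 9 -16 -13 0.012 0.007 0; -1 9.7 -17 -13 0.012 0.007 0; -1 9.8 -17 -13 0.012 0.007 0; -1 10 -17 -12.5 0.012 0.007 0'; python3 -c "
from h import *
stat()
s,p,Rc=cur()
w=[((607.5,-305,206),Rtilt(.52,-.47),6)]
for q,R,n in w:
    q=np.array(q,float); plan(q,R,n,p,Rc); p,Rc=q,R
"
```

```text
clock: 18.15
eef_pos: [551.0, -245.0, 194.2]
tool_rot: [-1.595, 1.089, -0.46]
force: [-0.6, 0.3, -3.0]
width: 58.1
t 18.15 p [ 551.  -245.   194.2] tilt 0.481 xaxis [ 0.415 -0.206 -0.886] z [ 0.425  0.905 -0.011] F [-0.6  0.3 -3. ] w 58.1 q [ 0.64  0.51 -0.42  2.15  1.45  0.27  0.07]
total shift tool [ 25.3 -73.2 -30.5] rot [ 0.032  0.005 -0.039] dist 83.2 ang 0.051
[  4.2 -12.2  -5.1] [ 0.005  0.001 -0.006]
[  4.3 -12.2  -5. ] [ 0.005  0.001 -0.006]
[  4.4 -12.2  -4.9] [ 0.005  0.001 -0.006]
[  4.5 -12.2  -4.9] [ 0.005  0.001 -0.006]
[  4.5 -12.2  -4.8] [ 0.005  0.001 -0.006]
[  4.6 -12.2  -4.7] [ 0.005  0.001 -0.006]
```

```bash
python3 -m handwheel '-1 4 -12 -5 0.005 0 -0.006; -1 4 -12 -5 0.005 0 -0.006; -1 4 -12 -5 0.005 0 -0.006; -1 4.5 -12 -5 0.005 0 -0.006; -1 4.5 -12 -5 0.005 0 -0.006; -1 3 -8 -3 0.005 0 -0.006; -1 0 0 0 0 0 0'; python3 -c "
from h import *
import cv2
stat()
R=Rtilt(.522,-.47)
plan(np.array([607.5,-305,120]),R,1)
cv2.imwrite('pics/s19.png',get_image('scene'))
cv2.imwrite('pics/t19.png',get_image('top'))
cv2.imwrite('pics/w19.png',get_image('wrist'))
t=camera_params('wrist');print(proj(t,[[530,-195,18],[678,-197,18],[676,-417,18],[527,-416,18]]))
"
```

```text
clock: 18.85
eef_pos: [593.3, -313.5, 193.3]
tool_rot: [-1.583, 1.074, -0.499]
force: [-0.3, -0.1, -3.7]
width: 57.8
t 18.85 p [ 593.3 -313.5  193.3] tilt 0.497 xaxis [ 0.419 -0.228 -0.879] z [ 0.469  0.883 -0.006] F [-0.3 -0.1 -3.7] w 57.8 q [ 0.74  0.59 -0.47  1.99  1.26  0.31  0.33]
total shift tool [68.5 27.4 14.7] rot [-0.013 -0.014 -0.025] dist 75.2 ang 0.031
[68.5 27.4 14.7] [-0.013 -0.014 -0.025]
[[402.12417799 -76.12051866]
 [441.31065592 127.60799041]
 [225.44529945 212.88261601]
 [121.74623491  90.71701959]]
```

View pics/s19.png

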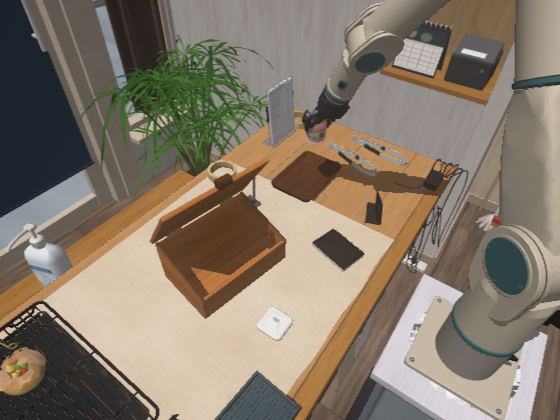

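View pics/w19.png

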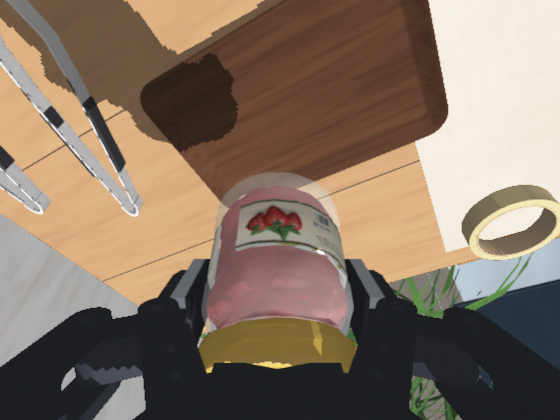

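Tray corners in the wrist view agree with the map. I'll align and go down.

```bash
python3 -m handwheel '-1 8 3 3 -0.003 -0.003 -0.008; -1 15 6 3 -0.003 -0.003 -0.008; -1 18 7 3 -0.003 -0.003 -0.008; -1 18 7 2 0 0 0; -1 10 4 0 0 0 0; -1 0 0 0 0 0 0'; python3 -c "
from h import *
stat()
s,p,R0=cur(); print(np.arctan2(R0[1,0],R0[0,0]))
R=Rtilt(.522,-.48)
plan(np.array([607,-309.5,62]),R,5)
"
```

```text
clock: 19.6
eef_pos: [607.5, -300.3, 119.1]
tool_rot: [-1.567, 1.05, -0.461]
force: [-1.3, -0.1, -3.9]
width: 57.8
t 19.6 p [ 607.5 -300.3  119.1] tilt 0.521 xaxis [ 0.446 -0.221 -0.867] z [0.448 0.894 0.002] F [-1.3 -0.1 -3.9] w 57.8 q [ 0.72  0.73 -0.47  2.04  1.92  0.34 -0.3 ]
-0.46076865079756374
total shift tool [51.3 25.3 -8.5] rot [ 0.013  0.01  -0.001] dist 57.8 ang 0.016
[10.3  5.1 -1.7] [ 0.003  0.002 -0.   ]
[10.3  5.  -1.7] [ 0.003  0.002 -0.   ]
[10.3  5.  -1.7] [ 0.003  0.002 -0.   ]
[10.3  5.  -1.7] [ 0.003  0.002 -0.   ]
[10.3  5.  -1.7] [ 0.003  0.002 -0.   ]
```

```bash
python3 -m handwheel '-1 7 3.5 -1.5 0 0 0; -1 10 5 -2 0 0 0; -1 10 5 -2 0 0 0; -1 10 5 -2 0 0 0; -1 8 4 -1 0 0 0; -1 3 1.5 0 0 0 0; -1 0 0 0 0 0 0'; python3 -c "
from h import *
import cv2
stat()
s,p,R=cur()
plan(np.array([607,-309.5,50]),Rtilt(.522,-.46),1)
cv2.imwrite('pics/w20.png',get_image('wrist'))
i=get_image('top');cv2.imwrite('pics/t20.png',cv2.resize(i[140:260,290:440],None,fx=5,fy=5,interpolation=2))
"
```

```text
clock: 20.3
eef_pos: [607.9, -306.5, 68.2]
tool_rot: [-1.564, 1.047, -0.453]
force: [0.2, 0.0, -3.4]
width: 58.1
t 20.3 p [ 607.9 -306.5   68.2] tilt 0.523 xaxis [ 0.449 -0.219 -0.866] z [0.443 0.896 0.003] F [ 0.2  0.  -3.4] w 58.1 q [ 0.78  0.86 -0.56  2.04  2.11  0.45 -0.43]
total shift tool [16.1  8.6 -3.1] rot [-0.001  0.003  0.001] dist 18.5 ang 0.004
[16.1  8.6 -3.1] [-0.001  0.003  0.001]
```

View pics/w20.png

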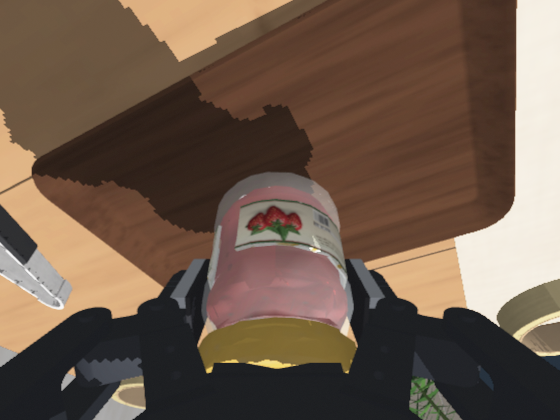

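View pics/t20.png

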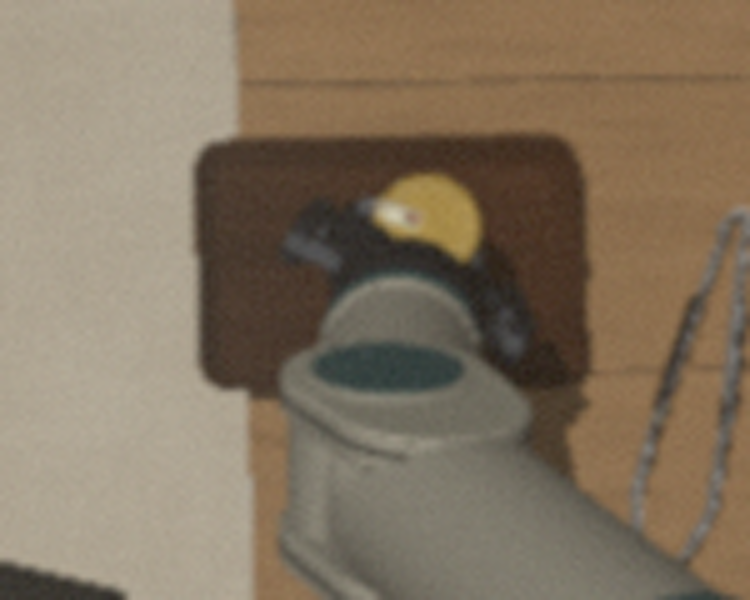

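```bash
python3 -c "
from h import *
t=camera_params('top');print(ray(t,[[375.6,184]],112))"
python3 -m handwheel '-1 5 3 -2 0 0 0; -1 5 3 -1 0 0 0; -1 2 1 0 0 0 0; -1 0 0 0 0 0 0'; python3 -c "
from h import *
stat()"
```

```text
[[ 609.25567249 -309.45957673  112.        ]]
clock: 20.8
eef_pos: [607.5, -309.6, 55.3]
tool_rot: [-1.565, 1.044, -0.454]
force: [-0.3, 0.3, -3.7]
width: 58.5
t 20.8 p [ 607.5 -309.6   55.3] tilt 0.527 xaxis [ 0.452 -0.22  -0.865] z [0.443 0.897 0.003] F [-0.3  0.3 -3.7] w 58.5 q [ 0.8   0.89 -0.58  2.04  2.15  0.48 -0.45]
```

Jar at about (609,−310) against the tray centre (603,−307): well inside tolerance. I'll lower in 1–2 mm steps and watch the force.

```bash
python3 -m handwheel '-1 2 1 0 0 0 0; -1 1 0.5 0 0 0 0'|sed -n '2p;4p'; python3 -m handwheel '-1 1.5 0.8 0 0 0 0'|sed -n '2p;4p'; python3 -m handwheel '-1 1.5 0.8 0 0 0 0'|sed -n '2p;4p'
```

```text
eef_pos: [607.8, -309.7, 51.7]
force: [-0.2, 0.5, -3.9]
eef_pos: [608.5, -309.9, 50.6]
force: [-2.4, 1.5, 7.3]
eef_pos: [609.2, -310.2, 50.5]
force: [-12.1, 5.2, 20.2]
```

```bash
python3 -m handwheel '-1 1 0.6 0 0 0 0'|sed -n '2p;4p'; python3 -m handwheel '-1 0 0 0 0 0 0'|sed -n '2p;4p'
```

```text
eef_pos: [609.0, -310.1, 50.6]
force: [-6.8, 2.5, 7.7]
eef_pos: [608.9, -310.0, 51.0]
force: [-0.2, -0.7, -3.6]
```

```bash
python3 -m handwheel '-1 0.7 0.4 0 0 0 0'|sed -n '2p;4p'; python3 -m handwheel '0.6 0 0 0 0 0 0; 0.6 0 0 0 0 0 0'; python3 -m handwheel '1 0 0 0 0 0 0; 1 0 0 0 0 0 0'; python3 -c "
from h import *
import cv2
stat()
cv2.imwrite('pics/w21.png',get_image('wrist'))"
```

```text
eef_pos: [609.4, -310.1, 50.7]
force: [0.4, -0.4, -0.3]
clock: 21.7
eef_pos: [610.6, -310.6, 51.5]
tool_rot: [-1.571, 1.034, -0.457]
force: [-0.2, 0.2, 0.6]
width: 68.4
clock: 21.9
eef_pos: [611.5, -310.8, 52.0]
tool_rot: [-1.571, 1.033, -0.458]
force: [0.8, -0.3, -0.0]
width: 85.1
t 21.9 p [ 611.5 -310.8   52. ] tilt 0.538 xaxis [ 0.46  -0.226 -0.859] z [ 0.442  0.897 -0.   ] F [ 0.8 -0.3 -0. ] w 85.1 q [ 0.8   0.9  -0.59  2.04  2.18  0.5  -0.47]
```

View pics/w21.png

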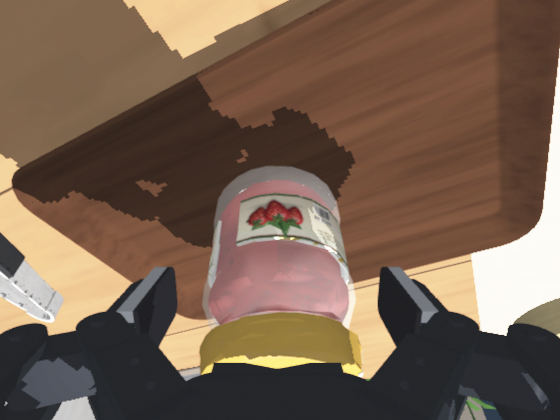

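The jar is freed and standing between the open pads, with even clearance. I'll retreat along the tool axis.

```bash
python3 -m handwheel '1 -6 0 0 0 0 0; 1 -15 0 0 0 0 0; 1 -25 0 0 0 0 0; 1 -30 0 0 0 0 0; 1 -30 0 0 0 0 0; 1 -30 0 0 0 0 0; 1 -20 0 0 0 0 0; 1 0 0 0 0 0 0; 1 0 0 0 0 0 0'; python3 -c "
from h import *
import cv2
stat()
cv2.imwrite('pics/w22.png',get_image('wrist'));cv2.imwrite('pics/s22.png',get_image('scene'))
i=get_image('top');cv2.imwrite('pics/t22.png',i[140:320,140:440])
cv2.imwrite('pics/t22.png',cv2.resize(i[140:320,140:440],None,fx=2.6,fy=2.6,interpolation=2))"
```

```text
clock: 22.85
eef_pos: [536.0, -273.1, 192.5]
tool_rot: [-1.57, 1.031, -0.457]
force: [0.0, 0.2, 0.1]
width: 85.3
t 22.85 p [ 536.  -273.1  192.5] tilt 0.54 xaxis [ 0.461 -0.227 -0.858] z [0.442 0.897 0.   ] F [0.  0.2 0.1] w 85.3 q [ 0.78  0.53 -0.51  2.2   1.87  0.29 -0.29]
```

View pics/w22.png

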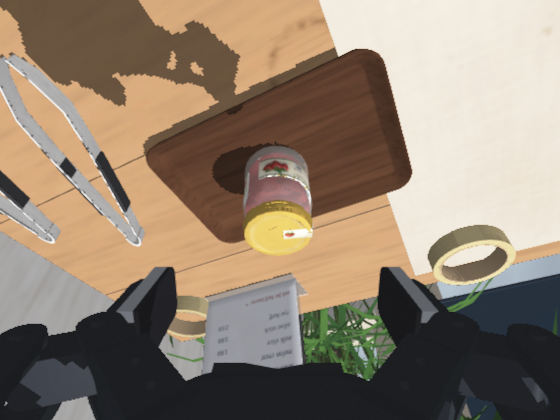

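View pics/s22.png

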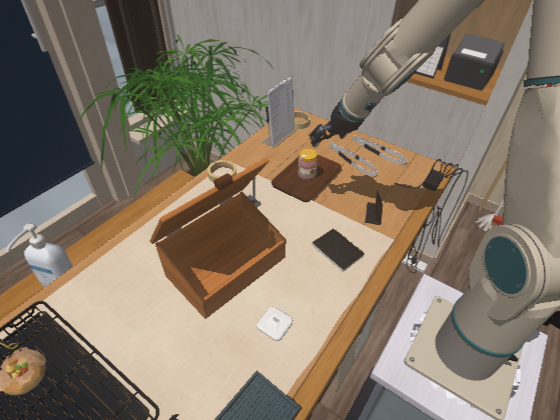

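View pics/t22.png

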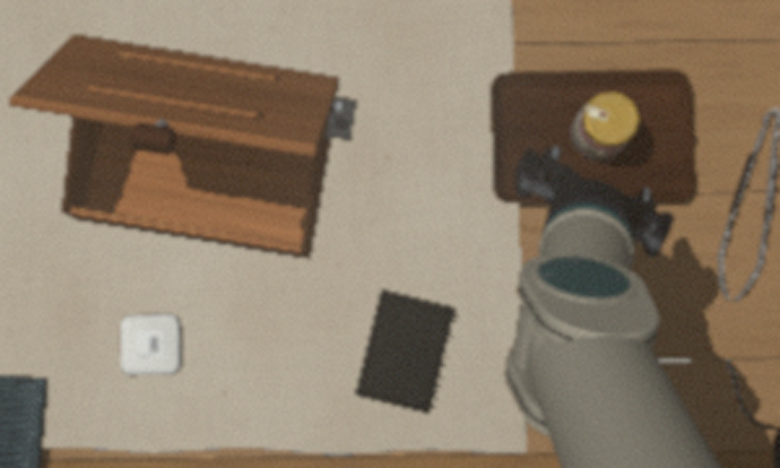

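The jar stands on the tray, the lid is propped and the bystanders have not moved. One last position check, then I hand in.

```bash
python3 -c "
from h import *
t=camera_params('top');print(ray(t,[[375.4,185.4]],93), ray(t,[[140+594/2.6,140+136/2.6]],18))
print(ray(camera_params('scene'),[[308,155]],93))"
```

```text
[[ 609.20993854 -312.7026567    93.        ]] [[ 604.14684499 -307.36506836   18.        ]]
[[ 605.33541565 -302.90291603   93.        ]]
```

```bash
python3 -c "
from cell import ctrl
print(ctrl.finish_job(), ctrl.read_state()['clock'])"
```

```text
the job is handed in; nothing more can be done
the job is handed in; nothing more can be done
```

I finished the job and handed it in at about 23 s on the clock, well under the 62 s limit; the hand-in reports no verdict.

**What I did:** I pinched the pull by its ends and lifted the lid to about 1.49 rad, my estimate from the tool's position. The stay dropped over the catch, and I eased the lid back down onto it. I then took the jar out along the underside of the lid with the gripper leaning about 30°. I set it on the tray with a peak force of about 20 N at the wrist sensor, against the 50 N limit. The gripper was open and clear when I handed in.

**Last checks:**
- **Lid:** it still looks propped on the stay in the last scene and top pictures. I judged this by eye; I did not measure the final angle or the force on the stay.
- **Jar:** it stands upright. The top view puts it about 5 mm from the tray's middle in both directions.
- **Bystanders:** the card reader, order pad and price stand look unmoved in the pictures; I did not re-measure them.

**Disagreements:**
- **Jar position:** the scene view puts it about 4 mm nearer in x and 10 mm to the left of the top view. Either is well inside the 50 and 85 mm limits.
- **Chest fit:** my first fit was about 4 mm off in y and I corrected it from the wrist pictures.
- **Grip width:** the gripper read about 58 mm on the 62 mm jar; I did not find out why, but the jar did not slip.
- **Elbow joint (4):** it came within 0.01 rad of its limit for a moment during the carry, so I moved outward.

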